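# Clear the packing bench into the tool drawer

## Task

Clear the bench for the next parcel: pull the top drawer of the grey drawer unit well open and set the black stapler (standing on its base) and the red box knife (flat) gently down side by side in the wide left-hand bay, both lengthwise front to back; do not drop them. Once both lie in the open drawer, push it fully shut again. Leave the roll of tape lying flat in the right-hand bay, the lower drawer shut, and the tub, pen cup and carton where they stand.

Things in the scene. Friction and masses are not known exactly. Their poses are not given: they have to be found in the camera images.
- unit: Fixed grey steel drawer unit, 330 wide x 330 deep x 150 mm high, two white drawers. Origin: at the bench, under the middle of the carcass's front rim, where drawers come out towards -x; x to its back, y to the robot's left, z up. Its top plate is at z = 146 to 150 mm and leaves 74 mm of height over the top drawer's floor. A box 55 mm high is fixed on top, 200 mm back.
- top_drawer (a joint): Top drawer's travel in m: 0 fully shut, grows as it slides out (-x of the unit), stop at 0.20; starts shut or up to 30 mm ajar. Needs about 2 N, stays where left. Front panel 12 mm thick, z = 66 to 147 mm of the unit. Tray inside 295 long x 304 mm wide, side walls 45 mm high; a black divider 5 mm thick, 25 mm high, runs front to back. Open from above only where drawn out.
- handle (a point): Middle of the top drawer's handle: a level round dark steel bar, 11 mm thick, 130 mm long along the unit's y, its axis 35 mm in front of the drawer's front panel and 28 mm below the top of the unit; two posts of 8 mm join it to the panel 55 mm either side of the middle. Moves with the drawer; axes parallel to the unit's.
- tool_bay (a point): Point on the floor of the top drawer's left (wide) bay, for the tools: 72 mm above the unit's underside, midway across the bay's 175 mm width, 95 mm behind the inner face of the drawer's front panel (so 200 mm of bay lie behind it). Left and right are as the robot sees them. Moves with the drawer; axes parallel to the unit's.
- tape_bay (a point): Point on the floor of the top drawer's right (narrow) bay, where the tape is kept: midway across its 124 mm width, 95 mm behind the inner face of the drawer's front panel. Moves with the drawer; axes parallel to the unit's.
- stapler: Black desk stapler standing on its base, loose, about 0.28 kg, 135 mm long (its x), base 36 mm wide, 55 mm high, a closed stapler with a steel magazine between base and top arm; the top arm is 32 mm wide between z = 33 and 53 mm and is where to grip it. Origin: centre of its underside, z up. Starts crosswise, within 0.6 rad of square to the drawer's travel.
- knife: Red box knife with the blade retracted, lying flat, loose, 0.14 kg, 158 mm long (its x, steel nose towards +x), handle 30 to 32 mm wide and 22 mm thick. Origin: centre of its underside, about its point of balance, z up. Either end may face the front of the drawer.
- tape: Roll of tan packing tape lying flat and loose on the floor of the top drawer's right bay, where it stays: a ring 96 mm across outside, 76 mm inside, 48 mm high, about 0.22 kg. It rides with the drawer. Origin: centre of its underside, on its axis, z up.
- lower_drawer (a joint): Lower drawer travel in m: 0 shut, as at the start. To be left shut. Its bar handle stands 35 mm out, 86 mm below the top drawer's.
- tub: White round tub of wipes with a yellow label, 84 mm across, 115 mm high, standing loose on the bench to the right of the unit. Leave it. Origin: centre of its underside.
- pen_cup: Black pen cup, 80 mm across, 95 mm high, with pens and scissors standing to about 165 mm, loose on the bench on the right. Leave it. Origin: centre of its underside.
- carton: Taped cardboard carton, 300 x 220 x 120 mm high, 2.5 kg, loose on the bench on the left. Leave it. Origin: centre of its underside; long side along its x.

How it is judged:
By the outcome, as a careful person would: the job done as asked, in the order asked, and still so for the second after the job is handed in, with the robot touching nothing.
It also fails if it takes over 70 s, if anything falls off the work surface, if the arm or the gripper's body presses on something with over 40 N, if the wrist force passes 120 N, or if a joint passes its speed limit or range.

## Robot

A 6-joint arm with a two-finger parallel gripper is mounted at the origin on the work surface. World frame = base frame: x ahead of the robot, y to its left, z up, the work surface at z = 0. Lengths are in m, angles in rad, forces in N, time in s.
With the tool pointing down it reaches from about 0.35 to 0.775 m from the base axis. Payload 7.3 kg.
Tool frame: the origin (TCP) lies on the centre line of the jaws, within the pads' length; the fingertips stand 8 mm ahead of it and the grasp point (between the pads) lies 11 mm behind it; z points along the fingers, y is the direction in which the jaws open and shut (so a half turn about z gives the same grasp; the last joint's range is limited). The gripper opens to 92 mm and grips with 3 to 60 N. Pads are 19 mm wide; open, the fingers measure 130 mm over their backs; the gripper's body (75 mm by 190 mm) begins 47 mm behind the grasp point.
Start: joints at [1.064, 0.342, 1.524, -0, 1.275, -0.146], TCP at [0.185, 0.491, 0.235] pointing down, gripper open.
Joint ranges: [-2.53, 2.53], [-0.77, 2.02], [0.04, 2.7], [-1, 4.14], [0.28, 2.66], [-3.11, 3.11]. Speed limits (rad/s): [2.57, 2.57, 3.14, 3.14, 3.14, 3.14].

## Interface

Orientations are given as a rotation vector (axis times angle).
In Python, from workcell import bot, vision, close_job, nets gives the robot as it stands.
- The arm moves only by the tool play_rows, never from a script. Its arguments are lists of equal length, an entry for each row: "offset": the shift along the tool's x, y, z in units of 25 mm (1.0 is 25 mm), a list of three; "angular": the turn, a rotation vector about the tool's x, y, z in units of 8 degrees (1.0 is 8 degrees), a list of three; "gripper": the opening, from 0 (shut) to 1 (fully open). In form: {"offset": [[dx, dy, dz], ...], "angular": [[ax, ay, az], ...], "gripper": [gripper, ...]}. A call has 1 to 5 rows; each row is the pose to reach, as a shift and turn from the pose commanded when the call began, along the tool's axes at that moment; what a row does not reach only later rows make up. A row lasts 1/10 s, in which the tool goes at most 50 mm and 8.59 degrees, less where a joint would pass 70% of its speed; a pose out of reach is approached as far as the arm can. A call with a gripper value outside its range is refused whole. The fingers move at their own pace and stop on an object; the grip force is fixed at half the most. Time passes only in rows, so rows that repeat a pose let the fingers close. It gives the time, the measured TCP pose, the force and the opening at its end, in the units of the state.
- bot.read_state(): the state, without advancing time (a new reading comes with each control period).
- vision.read_camera(name): name is "scene" or "top"; returns a dict with "color" (480x640x3 uint8, red, green, blue), "fx", "fy", "cx", "cy" (pixels), "dist_coeffs" ([k1, k2, p1, p2, k3] as OpenCV has them; the pictures are not rectified), "camera_from_world" (4x4, takes a point from world to camera coordinates). Camera axes: x right, y up, looking along -z (the intrinsics and any distortion apply to the point x, -y, -z); pixel columns grow to the right and rows downward; lengths in m; the calibration is good to about 2 mm. A picture is of the moment at which its call begins. There is no depth.
- close_job(): hands the job in, once; it reports no verdict.
Trained networks look in the newest picture that a camera, given by its name, has taken for a name from the list of things; names that differ only in an ending like _2 or _b are one class to them, and where a whole thing is asked for, a point or a joint stands for the part that bears it (a point fixed in the world has none). Each returns a list of dicts, best first, with "p" (0 to 1); they miss things now and then, are a little off and sometimes report something else, mostly with a low value. They report only what shows in the picture. A call takes as long as a camera call.
- nets.cut_out(camera, thing): "pixels" (480x640 bool, what is visible of it) and "uv" ([column, row] in pixels, amid what is visible of it).
- nets.place_of(camera, thing): "uv" ([column, row] in pixels: a listed point, or the origin of a listed thing).
The state is a dict: "t": time; "joints": joint angles; "qd": joint speeds; "joint_torque": joint torques, N m; "eef_pos": TCP position; "eef_rot": TCP orientation; "ft_force": force on the tool from outside, world axes, zero at the start; "ft_torque": the same for the moment, N m; "width": opening from 0.0 (shut) to 1.0 (fully open).
Only numpy, scipy, OpenCV 4.12 (cv2) and the standard library are available. Lean on these libraries where they do the work, as an engineer would, in place of code of your own. Each camera call takes 0.05 s, during which the arm holds its last target.

## Working session

There is one attempt and no reset: what is moved stays moved. The work goes in short steps, Python scripts to look and compute and a tool call to move; the robot and the scene stay as the last step left them, time stands still between calls to the robot, and variables do not carry over. Pictures are saved under pics/ and viewed, and the job is handed in when it is done.

Besides the shell and the picture viewer there is one more tool, called after "Emit:" in YAML: its name, and indented under it one key for each argument. play_rows: Moves the arm, as the interface text tells. Its arguments: {"type":"object","properties":{"offset":{"type":"array","items":{"type":"array","items":{"type":"number"}}},"angular":{"type":"array","items":{"type":"array","items":{"type":"number"}}},"gripper":{"type":"array","items":{"type":"number"}}},"required":["offset","angular","gripper"]}

```bash
mkdir -p pics; ls
cat > h.py <<'E'
import numpy as np, cv2
from workcell import bot, vision, close_job, nets
from scipy.spatial.transform import Rotation as R
def cam(n,save=None):
    c=vision.read_camera(n)
    if save: cv2.imwrite('pics/'+save,cv2.cvtColor(c['color'],cv2.COLOR_RGB2BGR))
    return c
def K(c): return np.array([[c['fx'],0,c['cx']],[0,c['fy'],c['cy']],[0,0,1.]])
def ray(c,uv):
    p=cv2.undistortPoints(np.array([[uv]],float),K(c),np.array(c['dist_coeffs'],float))[0,0]
    T=np.array(c['camera_from_world']); d=T[:3,:3].T@np.array([p[0],-p[1],-1]); o=-T[:3,:3].T@T[:3,3]
    return o,d
def atz(c,uv,z):
    o,d=ray(c,uv); return o+d*(z-o[2])/d[2]
def proj(c,P):
    T=np.array(c['camera_from_world']); P=np.atleast_2d(np.array(P,float)); q=P@T[:3,:3].T+T[:3,3]; q=q*[1,-1,-1]
    return cv2.projectPoints(q,np.zeros(3),np.zeros(3),K(c),np.array(c['dist_coeffs'],float))[0][:,0]
def tri(c1,u1,c2,u2):
    o1,d1=ray(c1,u1);o2,d2=ray(c2,u2);A=np.stack([d1,-d2],1);s=np.linalg.lstsq(A,o2-o1,rcond=None)[0]
    a=o1+d1*s[0];b=o2+d2*s[1];return (a+b)/2,np.linalg.norm(a-b)
E
python3 - <<'E'
from h import *
s=bot.read_state();print({k:np.round(v,3).tolist() for k,v in s.items()})
for n in('scene','top'):
    c=cam(n,n+'0.png');T=np.array(c['camera_from_world']);print(n,-T[:3,:3].T@T[:3,3],T[2,:3])
    for t in('handle','tool_bay','tape_bay','stapler','knife','tape','tub','pen_cup','carton','unit'):
        r=nets.place_of(n,t);print(t,[(np.round(x['uv'],1).tolist(),round(x['p'],2)) for x in r[:2]])
E
```

```text
pics
{'t': 0.0, 'joints': [1.064, 0.343, 1.525, 0.0, 1.275, -0.146], 'qd': [-0.001, 0.001, -0.001, -0.001, -0.001, 0.0], 'joint_torque': [-0.0, -43.123, -24.422, 0.072, 0.056, -0.0], 'eef_pos': [0.185, 0.491, 0.234], 'eef_rot': [-0.564, -3.09, 0.002], 'ft_force': [-0.884, 1.07, 0.028], 'ft_torque': [0.049, 0.02, -0.038], 'width': 1.002}
scene [-0.14922603 -0.25593462  1.53925542] [-0.47059733 -0.19592     0.86032175]
handle [([348.9, 250.3], 0.59)]
tool_bay [([344.5, 216.8], 0.85), ([383.2, 232.1], 0.48)]
tape_bay [([385.7, 232.7], 0.62)]
stapler [([413.4, 350.0], 0.86)]
knife [([225.0, 267.6], 0.62)]
tape [([446.0, 290.8], 0.58), ([390.8, 233.0], 0.46)]
tub [([449.2, 291.3], 0.72)]
pen_cup [([480.1, 348.4], 0.56)]
carton [([153.0, 238.5], 0.84)]
unit [([357.9, 249.1], 0.84)]
top [0.38534262 0.07905511 1.58189586] [-0.15292728  0.01169416  0.98816825]
handle [([339.9, 238.9], 0.61)]
tool_bay []
tape_bay []
stapler [([425.5, 300.2], 0.92), ([434.8, 230.3], 0.32)]
knife [([228.1, 293.7], 0.63)]
tape []
tub [([432.5, 229.4], 0.67)]
pen_cup [([483.2, 269.9], 0.84)]
carton [([140.7, 292.9], 0.93)]
unit [([335.5, 220.5], 0.71)]
```

View pics/scene0.png

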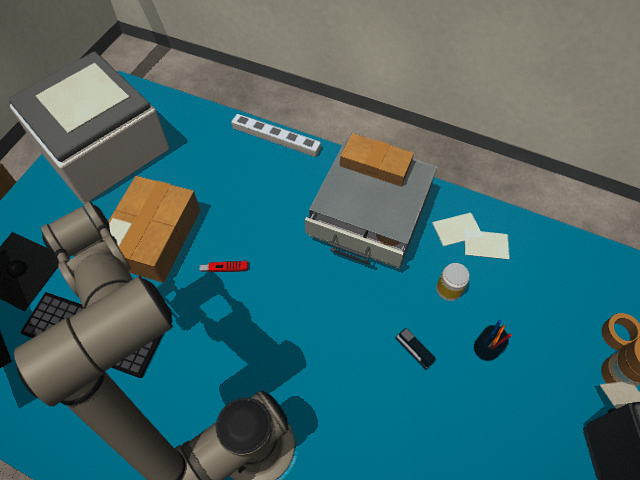

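View pics/top0.png

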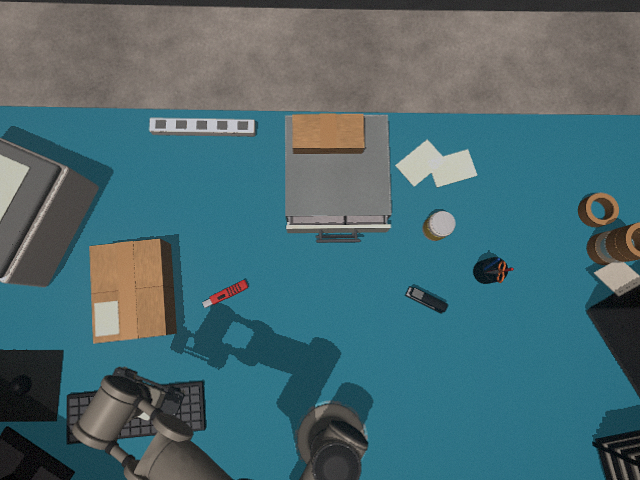

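The drawer unit stands ahead at about (338,175) in the top view, with its drawer slightly ajar. The knife is at (227,293), the stapler at (426,298), the tub at (438,225) and the pen cup at (490,270). Next I'll measure the poses.

```bash
cat > m.py <<'E'
from h import *
def axis(c,m,z):
    ys,xs=np.nonzero(m); idx=np.arange(0,len(xs),max(1,len(xs)//400))
    P=np.array([atz(c,(xs[i],ys[i]),z)[:2] for i in idx]); (ctr,sz,_)=cv2.minAreaRect((P*1000).astype(np.float32))
    r=cv2.minAreaRect((P*1000).astype(np.float32)); b=cv2.boxPoints(r); e0=b[1]-b[0];e1=b[2]-b[1]
    e=e0 if np.linalg.norm(e0)>np.linalg.norm(e1) else e1
    return np.round(ctr,1),np.round(sz,1),round(np.degrees(np.arctan2(e[1],e[0]))%180,1)
E
python3 - <<'E'
from m import *
C={n:cam(n) for n in('scene','top')}
for t,z in(('knife',.02),('stapler',.05),('carton',.12),('tub',.115),('unit',.15)):
  for n in C:
    for r in nets.cut_out(n,t)[:1]: print(t,n,round(r['p'],2),r['pixels'].sum(),axis(C[n],r['pixels'],z))
  a,b=[nets.place_of(n,t) for n in C]
  if a and b: print('  place tri',tri(C['scene'],a[0]['uv'],C['top'],b[0]['uv']), atz(C['top'],b[0]['uv'],0))
a,b=[nets.place_of(n,'handle')[0]['uv'] for n in C]; print('handle',tri(C['scene'],a,C['top'],b), atz(C['top'],b,.122),atz(C['scene'],a,.122))
c=C['top']
for n,rect in(('top',(270,100,150,160)),('scene',(290,120,160,160))):
  x,y,w,h=rect; im=cv2.cvtColor(C[n]['color'],cv2.COLOR_RGB2BGR)[y:y+h,x:x+w]; cv2.imwrite(f'pics/z_{n}.png',cv2.resize(im,None,fx=3.7,fy=3.7,interpolation=cv2.INTER_CUBIC))
E
```

```text
knife scene 0.81 469 (array([454.3, 349.8]), array([ 39.4, 157.4]), np.float32(118.3))
knife top 0.86 445 (array([452.4, 352.9]), array([ 34.2, 156.7]), np.float32(117.4))
  place tri (array([0.45628667, 0.35204972, 0.02134024]), np.float64(0.004511379423040136)) [0.45606236 0.35775393 0.        ]
stapler scene 0.83 691 (array([ 432.5, -312.3]), array([129.5,  49.7]), np.float32(64.8))
stapler top 0.74 513 (array([ 440.4, -304.9]), array([140.3,  39.6]), np.float32(63.9))
  place tri (array([ 0.43591467, -0.30675781,  0.02832846]), np.float64(0.01067374095631752)) [ 0.4396982  -0.31858204  0.        ]
carton scene 0.76 6338 (array([445.4, 606.1]), array([340.1, 269.3]), np.float32(6.4))
carton top 0.72 8090 (array([460.7, 618.2]), array([301. , 252.7]), np.float32(6.9))
  place tri (array([ 0.4621582 ,  0.65687407, -0.03085835]), np.float64(0.013097951419777843)) [0.46410853 0.64010698 0.        ]
tub scene 0.72 898 (array([ 653.2, -344.1]), array([ 82.4, 134.9]), np.float32(167.0))
tub top 0.73 795 (array([ 672.9, -334.3]), array([ 83.9, 115.4]), np.float32(127.3))
  place tri (array([ 0.68161648, -0.34269377,  0.00888247]), np.float64(0.0005448666937923253)) [ 0.68314028 -0.3448287   0.        ]
unit scene 0.84 11516 (array([821.9, -10.9]), array([465.3, 339.8]), np.float32(0.2))
unit top 0.63 12756 (array([819.8,  -9.1]), array([419.8, 328.1]), np.float32(1.4))
  place tri (array([ 0.69802529, -0.01137534, -0.02764439]), np.float64(0.003007307524910879)) [ 0.6934671  -0.01107713  0.        ]
handle (array([ 0.61988151, -0.02327193,  0.12623981]), np.float64(0.002670618000689376)) [ 0.62129327 -0.02471054  0.122     ] [ 0.62138687 -0.02147876  0.122     ]
```

View pics/z_top.png

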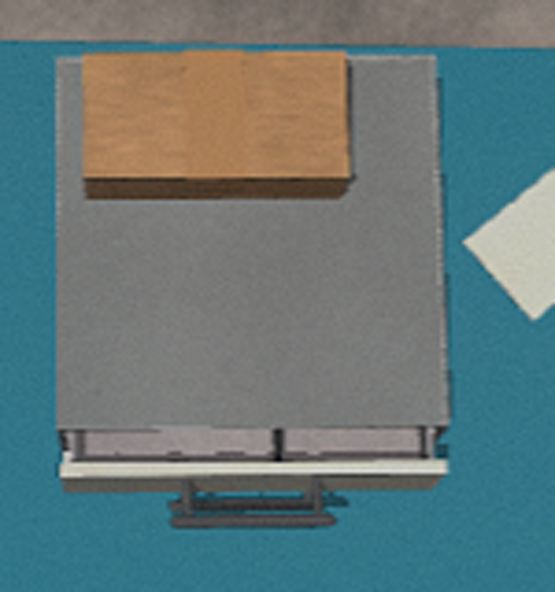

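View pics/z_scene.png

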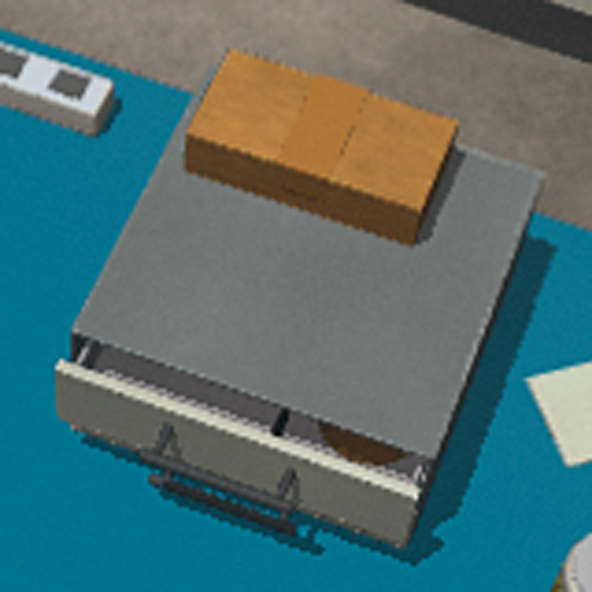

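Run:
```python
from m import *
c=cam('top'); s=cam('scene')
def zt(x,y): return (270+(x+.5)/3.7-.5,100+(y+.5)/3.7-.5)
def zs(x,y): return (290+(x+.5)/3.7-.5,120+(y+.5)/3.7-.5)
for nm,p,z in(('rimL',(57,429),.15),('rimR',(449,427),.15),('backL',(57,57),.15),('backR',(435,55),.15),('panL',(61,477),.147),('panR',(447,476),.147),('panLb',(61,455),.147),('panRb',(447,459),.147),('barL',(170,520),.122),('barR',(335,520),.122),('div',(278,435),.097)):
    print(nm,atz(c,zt(*p),z).round(4))
for nm,p,z in(('rimL',(73,331),.15),('rimR',(437,461),.15),('panL',(57,365),.147),('panR',(417,496),.147),('barL',(140,455),.122),('barR',(290,508),.122),('backR',(543,173),.15)):
    print('s',nm,atz(s,zs(*p),z).round(4))
```

```text
rimL [0.6906 0.1524 0.15  ]
rimR [ 0.6963 -0.1771  0.15  ]
backL [1.0195 0.1585 0.15  ]
backR [ 1.0262 -0.1697  0.15  ]
panL [0.6502 0.1484 0.147 ]
panR [ 0.6549 -0.1753  0.147 ]
panLb [0.669  0.1488 0.147 ]
panRb [ 0.6695 -0.1755  0.147 ]
barL [0.6188 0.0565 0.122 ]
barR [ 0.6205 -0.0838  0.122 ]
div [ 0.6989 -0.0373  0.097 ]
s rimL [0.6947 0.1503 0.15  ]
s rimR [ 0.7002 -0.1799  0.15  ]
s panL [0.659  0.1492 0.147 ]
s panR [ 0.6636 -0.1755  0.147 ]
s barL [0.6198 0.0542 0.122 ]
s barR [ 0.624  -0.0806  0.122 ]
s backR [ 1.0296 -0.1695  0.15  ]
```

```bash
cat > plan.py <<'E'
from h import *
import sys
def jaw(Rm): y=Rm.apply([0,1,0]); return np.degrees(np.arctan2(y[1],y[0]))
def plan(pos,jawdeg=None,flip=None):
    s=bot.read_state(); Rc=R.from_rotvec(s['eef_rot']); p=np.array(s['eef_pos'])
    off=Rc.inv().apply(np.array(pos)-p)/.025
    j=jaw(Rc)
    if jawdeg is None: jawdeg=j; 
    d=(jawdeg-j+90)%180-90
    if flip: d+=180*flip
    Rt=R.from_euler('z',j+d,degrees=True)*R.from_matrix(np.array([[0,1,0],[1,0,0],[0,0,-1.]]))
    a=np.degrees((Rc.inv()*Rt).as_rotvec())/8
    print('t',round(s['t'],2),'pos',p.round(4),'jaw',round(j,1),'w',round(s['width'],3),'F',np.round(s['ft_force'],1),'j6',round(s['joints'][5],2),'j1',round(s['joints'][0],2))
    print('OFF',off.round(3).tolist(),'ANG',a.round(3).tolist(),'rows lin',round(np.linalg.norm(off)*.5,1),'ang',round(np.linalg.norm(a)*8/8.59,1))
if __name__=='__main__':
    v=[float(x) for x in sys.argv[1:]]; plan(v[:3],v[3] if len(v)>3 else None,v[4] if len(v)>4 else None)
E
cat > fit.py <<'E'
from m import *
from scipy.optimize import minimize
def box(L,W,z0,z1):
    return np.array([[sx*L/2,sy*W/2,z] for sx in(-1,1) for sy in(-1,1) for z in(z0,z1)])
def sil(c,boxes,x,y,a,off=(0,0)):
    m=np.zeros((480*4,640*4),np.uint8); Rz=R.from_euler('z',a)
    for b in boxes:
        P=Rz.apply(b)+[x,y,0]; uv=proj(c,P); h=cv2.convexHull(((uv+.5)*4).astype(np.float32)).astype(np.int32)
        cv2.fillConvexPoly(m,h,1)
    return cv2.resize(m.astype(np.float32),(640,480),interpolation=cv2.INTER_AREA)
def fit(C,M,boxes,x0):
    def cost(v):
        t=0
        for n in M:
            s=sil(C[n],boxes,v[0]/100,v[1]/100,v[2]); t+=np.abs(s-M[n]).sum()/M[n].sum()
        return t
    r=minimize(cost,[x0[0]*100,x0[1]*100,x0[2]],method='Nelder-Mead',options=dict(initial_simplex=np.array([[x0[0]*100,x0[1]*100,x0[2]],[x0[0]*100+1,x0[1]*100,x0[2]],[x0[0]*100,x0[1]*100+1,x0[2]],[x0[0]*100,x0[1]*100,x0[2]+.1]])))
    return r.x[0]/100,r.x[1]/100,np.degrees(r.x[2]),r.fun
E
python3 - <<'E'
from fit import *
C={n:cam(n) for n in('scene','top')}
for t,bx,x0 in(('knife',[box(.158,.031,0,.022)],(.453,.351,np.radians(117.5))),('stapler',[box(.135,.036,0,.03),box(.135,.032,.03,.055)],(.436,-.308,np.radians(64.5)))):
    M={n:nets.cut_out(n,t)[0]['pixels'].astype(np.float32) for n in C}
    for sub in(['scene'],['top'],['scene','top']): print(t,sub,np.round(fit(C,{k:M[k] for k in sub},bx,x0),4))
im=[]
for n,rs in(('top',[(190,265,80,60),(390,270,80,60)]),('scene',[(185,240,80,60),(380,315,80,60)])):
    im.append(np.vstack([cv2.resize(cv2.cvtColor(C[n]['color'],cv2.COLOR_RGB2BGR)[y:y+h,x:x+w],(400,300),interpolation=cv2.INTER_CUBIC) for x,y,w,h in rs]))
cv2.imwrite('pics/tools0.png',np.hstack(im))
E
python3 plan.py .621 -.014 .235 1
```

```text
knife ['scene'] [  0.4594   0.3556 114.2174   0.4614]
knife ['top'] [  0.4559   0.3517 115.2824   0.2737]
knife ['scene', 'top'] [  0.4557   0.3549 115.4827   0.7457]
stapler ['scene'] [ 0.4432 -0.314  63.4697  0.2555]
stapler ['top'] [ 0.4427 -0.3109 65.8401  0.0803]
stapler ['scene', 'top'] [ 0.443  -0.3111 65.1464  0.3362]
t 2.7 pos [0.1853 0.4912 0.2347] jaw 69.3 w 0.995 F [-0.8  0.2  0.1] j6 -0.15 j1 1.06
OFF [-23.439, -12.756, -0.012] ANG [0.001, -0.0, 8.541] rows lin 13.3 ang 8.0
```

View pics/tools0.png

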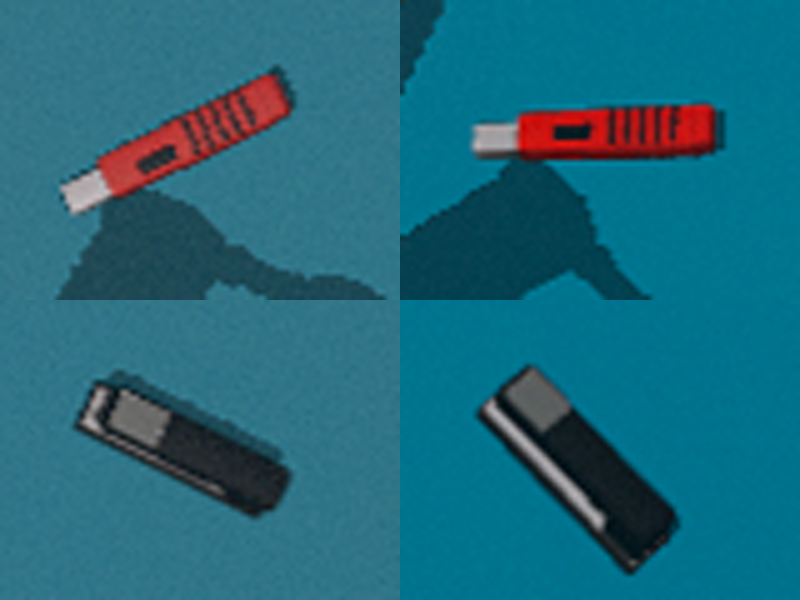

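The close-ups show the knife with its nose to the upper left (robot's left) and the stapler standing at about 65°. Now I move over the handle.

Emit:
play_rows:
  offset:
    - [-23.44, -12.76, 0]
    - [-23.44, -12.76, 0]
    - [-23.44, -12.76, 0]
    - [-23.44, -12.76, 0]
    - [-23.44, -12.76, 0]
  angular:
    - [0, 0, 8.54]
    - [0, 0, 8.54]
    - [0, 0, 8.54]
    - [0, 0, 8.54]
    - [0, 0, 8.54]
  gripper: [0.23, 0.23, 0.23, 0.23, 0.23]

```text
t: 3.2
eef_pos: [0.3495, 0.3003, 0.235]
eef_rot: [1.664, 2.664, 0.001]
ft_force: [-0.2, 1.0, -0.1]
width: 0.614
```

```bash
python3 plan.py .621 -.014 .235 1
```

```text
t 3.2 pos [0.3495 0.3003 0.235 ] jaw 26.0 w 0.614 F [-0.2  1.  -0.1] j6 0.09 j1 0.54
OFF [-16.062, 4.242, -0.0] ANG [0.005, -0.002, 3.128] rows lin 8.3 ang 2.9
```

Emit:
play_rows:
  offset:
    - [-16.06, 4.24, 0]
    - [-16.06, 4.24, 0]
    - [-16.06, 4.24, 0]
    - [-16.06, 4.24, 0]
    - [-16.06, 4.24, 0]
  angular:
    - [0, 0, 3.13]
    - [0, 0, 3.13]
    - [0, 0, 3.13]
    - [0, 0, 3.13]
    - [0, 0, 3.13]
  gripper: [0.23, 0.23, 0.23, 0.23, 0.23]

```text
t: 3.7
eef_pos: [0.5142, 0.1118, 0.2349]
eef_rot: [2.196, 2.246, 0.001]
ft_force: [1.6, -0.1, 0.5]
width: 0.238
```

```bash
python3 plan.py .621 -.014 .235 1
```

```text
t 3.7 pos [0.5142 0.1118 0.2349] jaw 1.3 w 0.238 F [ 1.6 -0.1  0.5] j6 0.05 j1 0.07
OFF [-5.125, 4.159, -0.002] ANG [0.004, -0.002, 0.036] rows lin 3.3 ang 0.0
```

Emit:
play_rows:
  offset:
    - [-5.12, 4.16, 0]
    - [-5.12, 4.16, 0]
    - [-5.12, 4.16, 0]
    - [-5.12, 4.16, 0]
    - [-5.12, 4.16, 0]
  angular:
    - [0, 0, 0.04]
    - [0, 0, 0.04]
    - [0, 0, 0.04]
    - [0, 0, 0.04]
    - [0, 0, 0.04]
  gripper: [0.23, 0.23, 0.23, 0.23, 0.23]

```text
t: 4.2
eef_pos: [0.6209, -0.0143, 0.2337]
eef_rot: [-2.205, -2.237, 0.001]
ft_force: [0.3, 0.3, -0.4]
width: 0.231
```

Run:
```python
from fit import *
C={n:cam(n,n+'1.png') for n in('scene','top')}
t,bx,x0='knife',[box(.128,.032,0,.022)],(.453,.351,np.radians(115.5))
for n in C:
    print(n,[ (round(r['p'],2),axis(C[n],r['pixels'],.02)) for r in nets.cut_out(n,'knife')[:1]])
    x,y,w,h=(190,265,80,60) if n=='top' else (185,240,80,60)
    cv2.imwrite(f'pics/k_{n}.png',cv2.resize(cv2.cvtColor(C[n]['color'],cv2.COLOR_RGB2BGR)[y:y+h,x:x+w],(800,600),interpolation=cv2.INTER_CUBIC))
from plan import plan
plan([.621,-.014,.112],1)
```

```text
scene [(0.39, (array([459.3, 320.1]), array([31.2, 24.6]), np.float32(78.8)))]
top [(0.63, (array([453.8, 353.6]), array([ 34.2, 156.7]), np.float32(117.4)))]
t 4.4 pos [ 0.6193 -0.0107  0.2349] jaw 1.1 w 0.232 F [-0.  0. -0.] j6 -0.16 j1 -0.14
OFF [-0.134, 0.067, 4.917] ANG [-0.002, -0.003, 0.009] rows lin 2.5 ang 0.0
```

View pics/scene1.png

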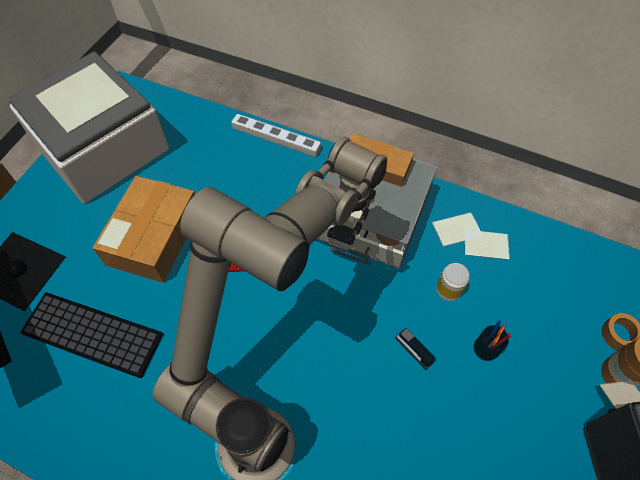

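View pics/k_top.png

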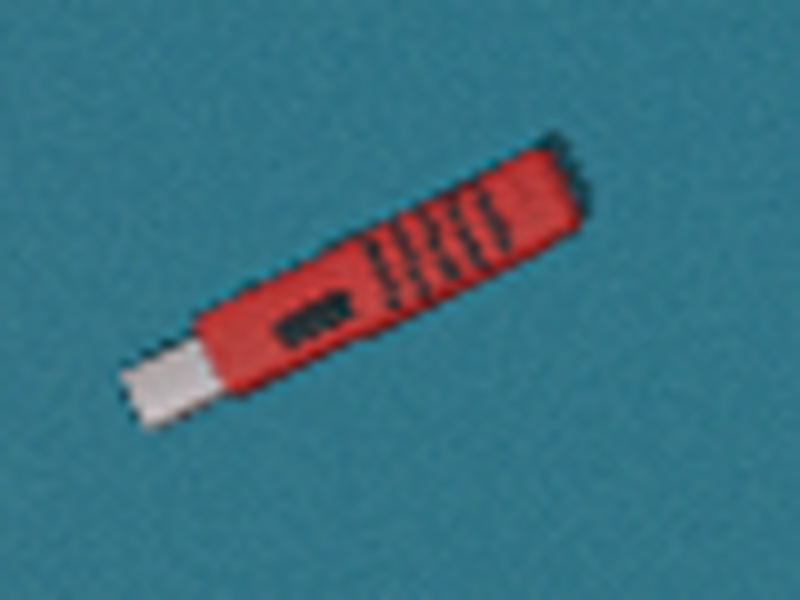

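View pics/k_scene.png

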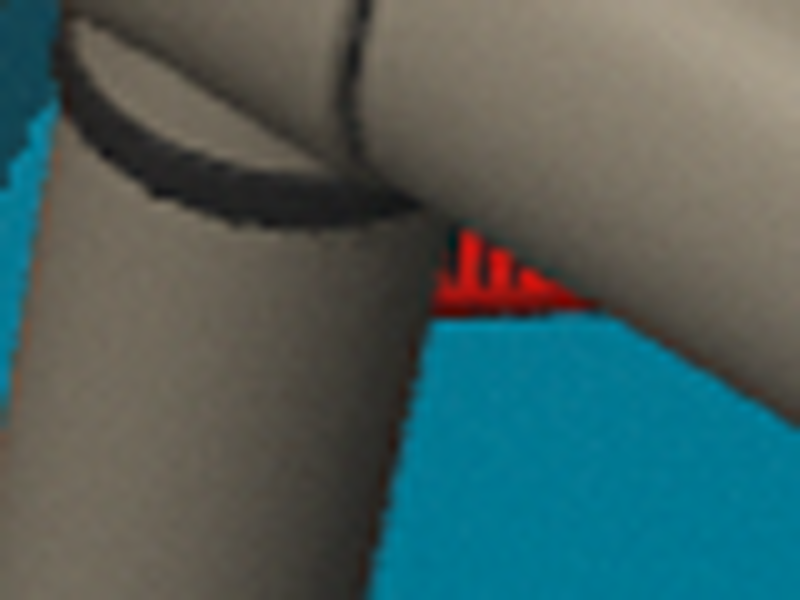

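```bash
for i in 1 2 3; do python3 plan.py .621 -.014 .112 1; done
python3 - <<'E'
from h import *
c=cam('top')
def zt(x,y): return (190+(x+.5)/10-.5,265+(y+.5)/10-.5)
a=atz(c,zt(140,397),.015);b=atz(c,zt(572,183),.02);print(a,b,(a+b)/2,np.linalg.norm(a-b),np.degrees(np.arctan2(*(a-b)[1::-1])))
for i in range(3): print(bot.read_state()['eef_pos'])
E
```

```text
t 4.4 pos [ 0.6193 -0.0107  0.2349] jaw 1.1 w 0.232 F [-0.  0. -0.] j6 -0.16 j1 -0.14
OFF [-0.134, 0.067, 4.917] ANG [-0.002, -0.003, 0.009] rows lin 2.5 ang 0.0
t 4.4 pos [ 0.6193 -0.0107  0.2349] jaw 1.1 w 0.232 F [-0.  0. -0.] j6 -0.16 j1 -0.14
OFF [-0.134, 0.067, 4.917] ANG [-0.002, -0.003, 0.009] rows lin 2.5 ang 0.0
t 4.4 pos [ 0.6193 -0.0107  0.2349] jaw 1.1 w 0.232 F [-0.  0. -0.] j6 -0.16 j1 -0.14
OFF [-0.134, 0.067, 4.917] ANG [-0.002, -0.003, 0.009] rows lin 2.5 ang 0.0
[0.41830478 0.42129877 0.015     ] [0.48958462 0.28125643 0.02      ] [0.4539447 0.3512776 0.0175   ] 0.15721854989738807 116.97554130223686
[ 0.61933878 -0.0106188   0.23509495]
[ 0.61933878 -0.0106188   0.23509495]
[ 0.61933878 -0.0106188   0.23509495]
```

Emit:
play_rows:
  offset:
    - [-0.13, 0.07, 1.5]
    - [-0.13, 0.07, 2.7]
    - [-0.13, 0.07, 3.3]
    - [-0.13, 0.07, 3.3]
    - [-0.13, 0.07, 3.3]
  angular:
    - [0, 0, 0]
    - [0, 0, 0]
    - [0, 0, 0]
    - [0, 0, 0]
    - [0, 0, 0]
  gripper: [0.23, 0.23, 0.23, 0.23, 0.23]

```text
t: 4.95
eef_pos: [0.6219, -0.0144, 0.1532]
eef_rot: [2.2, 2.241, 0.001]
ft_force: [-0.7, -0.3, 0.9]
width: 0.231
```

Run:
```python
from plan import *
plan([.621,-.014,.112],1)
C={n:cam(n) for n in('scene','top')}
ims=[]
for n,(x,y,w,h) in(('top',(290,190,100,75)),('scene',(300,200,100,75))): ims.append(cv2.resize(cv2.cvtColor(C[n]['color'],cv2.COLOR_RGB2BGR)[y:y+h,x:x+w],(400,300),interpolation=cv2.INTER_CUBIC))
cv2.imwrite('pics/d1.png',np.hstack(ims))
```

```text
t 4.95 pos [ 0.6219 -0.0144  0.1532] jaw 1.1 w 0.231 F [-0.7 -0.3  0.9] j6 -0.16 j1 -0.15
OFF [0.015, -0.037, 1.647] ANG [0.007, 0.0, 0.008] rows lin 0.8 ang 0.0
```

View pics/d1.png

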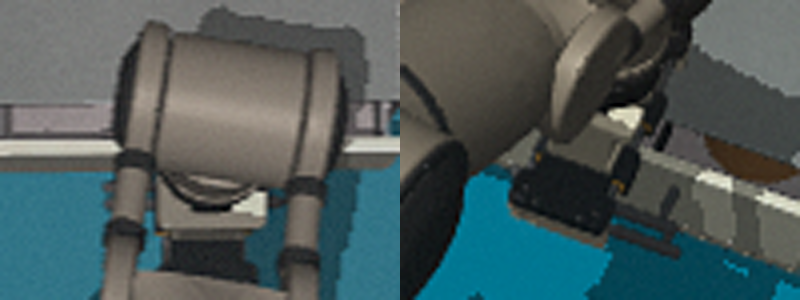

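The wrist hides the bar in both views. I'll descend slowly and watch the force.

Emit:
play_rows:
  offset:
    - [0, 0, 0.4]
    - [0, 0, 0.7]
    - [0, 0, 0.7]
    - [0, 0, 0.7]
  angular:
    - [0, 0, 0]
    - [0, 0, 0]
    - [0, 0, 0]
    - [0, 0, 0]
  gripper: [0.23, 0.23, 0.23, 0.23]

```text
t: 5.45
eef_pos: [0.6216, -0.0152, 0.1344]
eef_rot: [-2.202, -2.24, 0.001]
ft_force: [-0.2, 0.6, 0.3]
width: 0.229
```

Emit:
play_rows:
  offset:
    - [0, 0, 0.3]
    - [0, 0, 0.6]
    - [0, 0, 0.95]
    - [0, 0, 0.95]
  angular:
    - [0, 0, 0]
    - [0, 0, 0]
    - [0, 0, 0]
    - [0, 0, 0]
  gripper: [0.23, 0.23, 0.23, 0.23]

```text
t: 5.85
eef_pos: [0.6208, -0.0151, 0.1091]
eef_rot: [-2.2, -2.239, 0.003]
ft_force: [-0.2, 0.3, -0.2]
width: 0.228
```

Emit:
play_rows:
  offset:
    - [0, 0, 0]
    - [0, 0, 0]
    - [0, 0, 0]
  angular:
    - [0, 0, 0]
    - [0, 0, 0]
    - [0, 0, 0]
  gripper: [0, 0, 0]

```text
t: 6.15
eef_pos: [0.6215, -0.0152, 0.1108]
eef_rot: [-2.202, -2.24, 0.001]
ft_force: [-0.6, 0.1, -2.3]
width: 0.105
```

Emit:
play_rows:
  offset:
    - [0, -0.4, 0]
    - [0, -1.2, 0]
    - [0, -2.0, 0]
    - [0, -2.8, 0]
    - [0, -3.4, 0]
  angular:
    - [0, 0, 0]
    - [0, 0, 0]
    - [0, 0, 0]
    - [0, 0, 0]
    - [0, 0, 0]
  gripper: [0, 0, 0, 0, 0]

```text
t: 6.65
eef_pos: [0.5363, -0.0169, 0.1109]
eef_rot: [2.201, 2.24, 0.001]
ft_force: [3.0, -2.3, -6.6]
width: 0.106
```

Emit:
play_rows:
  offset:
    - [0, -0.8, 0]
    - [0, -1.6, 0]
    - [0, -2.4, 0]
    - [0, -3.0, 0]
    - [0, -3.2, 0]
  angular:
    - [0, 0, 0]
    - [0, 0, 0]
    - [0, 0, 0]
    - [0, 0, 0]
    - [0, 0, 0]
  gripper: [0, 0, 0, 0, 0]

```text
t: 7.15
eef_pos: [0.4557, -0.0186, 0.1109]
eef_rot: [2.202, 2.24, -0.001]
ft_force: [2.1, -3.4, -10.7]
width: 0.103
```

Run:
```python
from plan import *
plan([.4535,-.018,.111],1)
cam('top','top2.png');cam('scene','scene2.png')
```

```text
t 7.15 pos [ 0.4557 -0.0186  0.1109] jaw 1.0 w 0.103 F [  2.1  -3.4 -10.7] j6 -0.23 j1 -0.21
OFF [0.025, -0.087, -0.005] ANG [-0.002, 0.007, -0.0] rows lin 0.0 ang 0.0
```

View pics/scene2.png

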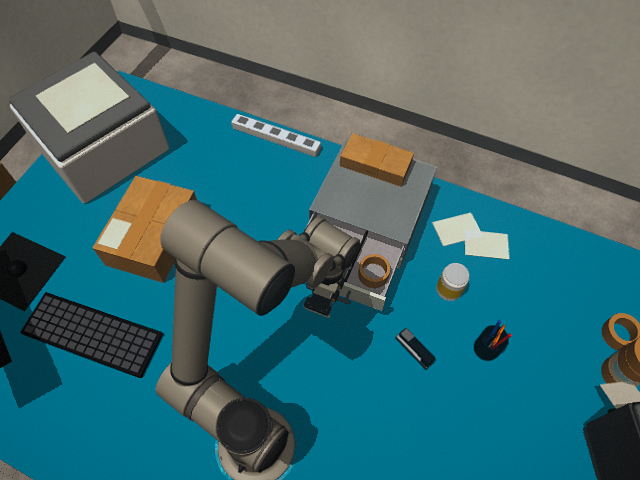

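The drawer is well open, with the tape in the right bay at (375,270). I release the handle and lift.

Emit:
play_rows:
  offset:
    - [0, 0, 0]
    - [0, 0, 0]
    - [0, 0, -0.4]
    - [0, 0, -1.2]
    - [0, 0, -2.4]
  angular:
    - [0, 0, 0]
    - [0, 0, 0]
    - [0, 0, 0]
    - [0, 0, 0]
    - [0, 0, 0]
  gripper: [0.23, 0.23, 0.23, 0.23, 0.23]

```text
t: 7.75
eef_pos: [0.4564, -0.0177, 0.1715]
eef_rot: [-2.201, -2.24, 0.001]
ft_force: [0.7, -0.2, -0.0]
width: 0.232
```

```bash
python3 plan.py .443 -.3115 .2 -24.5
```

```text
t 7.75 pos [ 0.4564 -0.0177  0.1715] jaw 1.0 w 0.232 F [ 0.7 -0.2 -0. ] j6 -0.22 j1 -0.21
OFF [-11.74, -0.745, -1.146] ANG [-0.014, -0.003, 3.188] rows lin 5.9 ang 3.0
```

Emit:
play_rows:
  offset:
    - [-1, -0.07, -1.15]
    - [-11.74, -0.75, -1.15]
    - [-11.74, -0.75, -1.15]
    - [-11.74, -0.75, -1.15]
    - [-11.74, -0.75, -1.15]
  angular:
    - [0, 0, 0]
    - [0, 0, 3.19]
    - [0, 0, 3.19]
    - [0, 0, 3.19]
    - [0, 0, 3.19]
  gripper: [0.7, 0.7, 0.7, 0.7, 0.7]

```text
t: 8.25
eef_pos: [0.4466, -0.2448, 0.2012]
eef_rot: [2.644, 1.693, 0.002]
ft_force: [0.9, 0.2, 0.5]
width: 0.614
```

Emit:
play_rows:
  offset:
    - [-3.3, 0, 0]
    - [-3.3, 0, 0]
    - [-3.3, 0, 0]
  angular:
    - [0, 0, 0]
    - [0, 0, 0]
    - [0, 0, 0]
  gripper: [0.7, 0.7, 0.7]

```text
t: 8.55
eef_pos: [0.411, -0.3216, 0.2005]
eef_rot: [2.645, 1.692, -0.0]
ft_force: [0.4, 1.1, -0.2]
width: 0.705
```

Run:
```python
from fit import *
from plan import *
C={n:cam(n,n+'3.png') for n in('scene','top')}
plan([.443,-.3115,.1],-24.5)
```

```text
t 8.65 pos [ 0.4122 -0.3183  0.2004] jaw -24.6 w 0.701 F [0.3 0.6 0.9] j6 -0.38 j1 -0.81
OFF [0.759, 1.005, 4.015] ANG [0.007, -0.003, -0.015] rows lin 2.1 ang 0.0
```

View pics/top3.png

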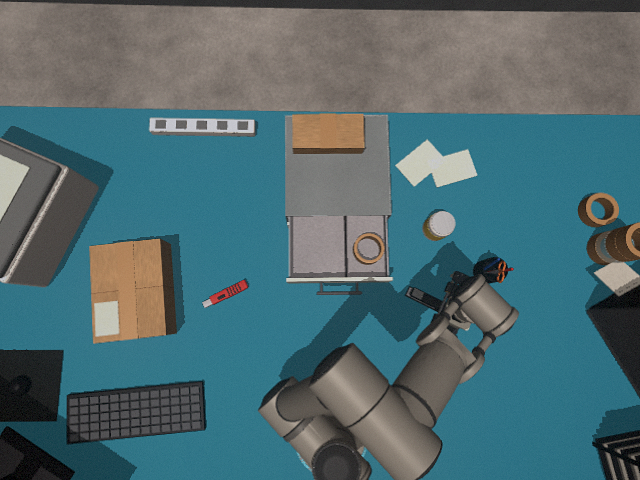

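Run:
```python
from plan import *
c=cam('top'); 
print(atz(c,(483.2,269.9),0),atz(c,(510,270),.165),atz(c,(487,258),.165))
# drawer
g=cv2.cvtColor(c['color'],cv2.COLOR_RGB2BGR)[200:305,270:410]; cv2.imwrite('pics/dr.png',cv2.resize(g,None,fx=5.5,fy=5.5,interpolation=cv2.INTER_CUBIC))
```

```text
[ 0.54321141 -0.51277401  0.        ] [ 0.52738711 -0.53209802  0.165     ] [ 0.56316028 -0.4642641   0.165     ]
```

View pics/dr.png

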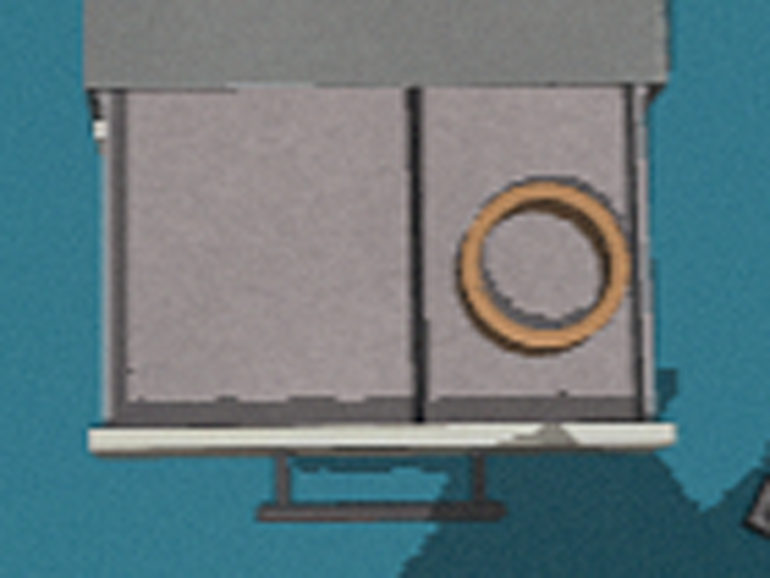

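Run:
```python
from plan import *
c=cam('top')
f=lambda x,y:(270+(x+.5)/5.5-.5,200+(y+.5)/5.5-.5)
for n,p,z in(('wallL',(126,250),.072),('wallLback',(126,100),.072),('div left base',(409,250),.072),('divtop',(418,250),.097),('divtopback',(415,100),.097),('front inner base',(250,402),.072),('front inner top',(250,425),.147),('front outer',(250,448),.147),('bar',(380,511),.122),('wallLtop',(108,250),.117),('tape',(546,265),.12)): print(n,atz(c,f(*p),z).round(4))
plan([.443,-.3115,.1],-24.5)
```

```text
wallL [0.61   0.1304 0.072 ]
wallLback [0.7002 0.1319 0.072 ]
div left base [ 0.6119 -0.0366  0.072 ]
divtop [ 0.6082 -0.0399  0.097 ]
divtopback [ 0.697  -0.0382  0.097 ]
front inner base [0.521  0.0565 0.072 ]
front inner top [0.5015 0.0575 0.147 ]
front outer [0.4887 0.0574 0.147 ]
bar [ 0.4559 -0.0164  0.122 ]
wallLtop [0.6032 0.1392 0.117 ]
tape [ 0.5969 -0.1112  0.12  ]
t 8.75 pos [ 0.4126 -0.317   0.2002] jaw -24.5 w 0.699 F [ 0.5  0.1 -1. ] j6 -0.38 j1 -0.8
OFF [0.704, 1.011, 4.01] ANG [0.005, -0.003, 0.003] rows lin 2.1 ang 0.0
```

Emit:
play_rows:
  offset:
    - [0.7, 1.0, 0.5]
    - [0.7, 1.0, 2.0]
    - [0.7, 1.0, 3.5]
    - [0.7, 1.0, 4.0]
    - [0.7, 1.0, 4.0]
  angular:
    - [0, 0, 0]
    - [0, 0, 0]
    - [0, 0, 0]
    - [0, 0, 0]
    - [0, 0, 0]
  gripper: [0.7, 0.7, 0.7, 0.7, 0.7]

```text
t: 9.25
eef_pos: [0.4419, -0.3108, 0.0986]
eef_rot: [-2.638, -1.699, 0.001]
ft_force: [0.3, 0.0, 1.0]
width: 0.702
```

Run:
```python
from plan import *
C={n:cam(n) for n in('scene','top')}
ims=[]
for n,(x,y,w,h) in(('top',(390,250,100,75)),('scene',(370,300,100,75))): ims.append(cv2.resize(cv2.cvtColor(C[n]['color'],cv2.COLOR_RGB2BGR)[y:y+h,x:x+w],(400,300),interpolation=cv2.INTER_CUBIC))
cv2.imwrite('pics/st1.png',np.hstack(ims))
plan([.443,-.3115,.036],-24.5)
```

```text
t 9.35 pos [ 0.4431 -0.3125  0.1011] jaw -24.5 w 0.699 F [ 0.2 -0.7 -0.2] j6 -0.33 j1 -0.76
OFF [0.037, -0.024, 2.606] ANG [0.014, 0.003, 0.003] rows lin 1.3 ang 0.0
```

View pics/st1.png

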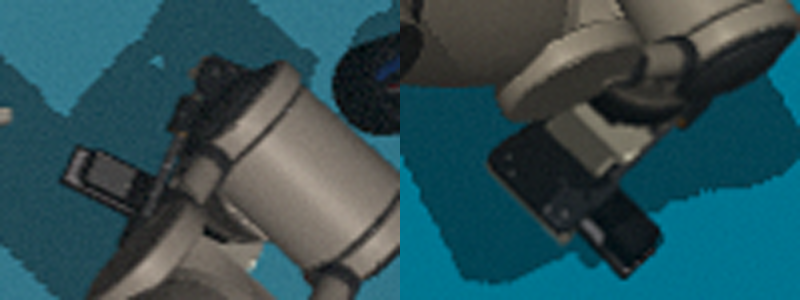

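The gripper straddles the stapler and lines up with it. I descend and grip.

Emit:
play_rows:
  offset:
    - [0, 0, 0.6]
    - [0, 0, 1.3]
    - [0, 0, 2.0]
    - [0, 0, 2.5]
    - [0, 0, 2.6]
  angular:
    - [0, 0, 0]
    - [0, 0, 0]
    - [0, 0, 0]
    - [0, 0, 0]
    - [0, 0, 0]
  gripper: [0.7, 0.7, 0.7, 0.7, 0.7]

```text
t: 9.85
eef_pos: [0.4422, -0.3125, 0.0348]
eef_rot: [2.642, 1.699, 0.0]
ft_force: [0.1, -0.3, -0.4]
width: 0.702
```

Emit:
play_rows:
  offset:
    - [0, 0, 0]
    - [0, 0, 0]
    - [0, 0, 0]
    - [0, 0, 0]
    - [0, 0, 0]
  angular:
    - [0, 0, 0]
    - [0, 0, 0]
    - [0, 0, 0]
    - [0, 0, 0]
    - [0, 0, 0]
  gripper: [0.5, 0.4, 0.2, 0.2, 0.2]

```text
t: 10.35
eef_pos: [0.4422, -0.3125, 0.0351]
eef_rot: [2.642, 1.699, 0.0]
ft_force: [-0.5, 0.2, 2.3]
width: 0.35
```

```bash
python3 plan.py .443 -.3115 .16
```

```text
t 10.35 pos [ 0.4422 -0.3125  0.0351] jaw -24.5 w 0.35 F [-0.5  0.2  2.3] j6 -0.33 j1 -0.76
OFF [0.049, 0.015, -4.996] ANG [0.004, 0.001, -0.0] rows lin 2.5 ang 0.0
```

Emit:
play_rows:
  offset:
    - [0, 0, -0.5]
    - [0, 0, -1.5]
    - [0, 0, -3]
    - [0, 0, -5]
    - [0, 0, -7.6]
  angular:
    - [0, 0, 0]
    - [0, 0, 0]
    - [0, 0, 0]
    - [0, 0, 0]
    - [0, 0, 0]
  gripper: [0.2, 0.2, 0.2, 0.2, 0.2]

```text
t: 10.85
eef_pos: [0.4414, -0.3117, 0.2116]
eef_rot: [-2.641, -1.698, 0.0]
ft_force: [2.3, -0.4, -3.2]
width: 0.344
```

Emit:
play_rows:
  offset:
    - [0, 0, 0]
    - [0, 0, 0]
  angular:
    - [0, 0, 0]
    - [0, 0, 0]
  gripper: [0.2, 0.2]

```text
t: 11.05
eef_pos: [0.4421, -0.3123, 0.2108]
eef_rot: [2.641, 1.698, 0.001]
ft_force: [0.4, 0.1, -4.0]
width: 0.347
```

```bash
python3 plan.py .598 .088 .225 -89
```

```text
t 11.05 pos [ 0.4421 -0.3123  0.2108] jaw -24.5 w 0.347 F [ 0.4  0.1 -4. ] j6 -0.33 j1 -0.76
OFF [17.157, -0.971, -0.578] ANG [0.015, -0.004, 8.06] rows lin 8.6 ang 7.5
```

Emit:
play_rows:
  offset:
    - [0.8, -0.05, -0.6]
    - [2.2, -0.12, -0.6]
    - [3.8, -0.21, -0.6]
    - [5.4, -0.31, -0.6]
    - [7, -0.4, -0.6]
  angular:
    - [0, 0, 0.4]
    - [0, 0, 1.1]
    - [0, 0, 1.9]
    - [0, 0, 2.7]
    - [0, 0, 3.5]
  gripper: [0.2, 0.2, 0.2, 0.2, 0.2]

```text
t: 11.55
eef_pos: [0.5047, -0.1471, 0.2223]
eef_rot: [-2.974, -1.0, 0.006]
ft_force: [0.3, 0.2, -3.4]
width: 0.347
```

```bash
python3 plan.py .598 .088 .225 -89
```

```text
t 11.55 pos [ 0.5047 -0.1471  0.2223] jaw -52.8 w 0.347 F [ 0.3  0.2 -3.4] j6 0.49 j1 -0.43
OFF [8.657, -5.235, -0.103] ANG [-0.026, 0.026, 4.523] rows lin 5.1 ang 4.2
```

Emit:
play_rows:
  offset:
    - [1.6, -1.0, -0.1]
    - [3.2, -2.0, -0.1]
    - [4.8, -3.0, -0.1]
    - [6.4, -4.0, -0.1]
    - [7.6, -4.6, -0.1]
  angular:
    - [0, 0, 0.9]
    - [0, 0, 1.8]
    - [0, 0, 2.7]
    - [0, 0, 3.6]
    - [0, 0, 4.3]
  gripper: [0.2, 0.2, 0.2, 0.2, 0.2]

```text
t: 12.05
eef_pos: [0.5854, 0.061, 0.2245]
eef_rot: [-3.14, -0.08, 0.008]
ft_force: [0.3, -0.8, -2.6]
width: 0.346
```

Emit:
play_rows:
  offset:
    - [0, 0, 0]
    - [0, 0, 0]
  angular:
    - [0, 0, 0]
    - [0, 0, 0]
  gripper: [0.2, 0.2]

```text
t: 12.25
eef_pos: [0.5853, 0.0584, 0.2247]
eef_rot: [3.14, 0.089, -0.008]
ft_force: [0.4, 0.0, -3.6]
width: 0.349
```

```bash
python3 plan.py .598 .088 .225 -89
```

```text
t 12.25 pos [0.5853 0.0584 0.2247] jaw -86.8 w 0.349 F [ 0.4  0.  -3.6] j6 1.48 j1 -0.03
OFF [0.574, -1.152, -0.016] ANG [0.0, 0.036, 0.279] rows lin 0.6 ang 0.3
```

Emit:
play_rows:
  offset:
    - [0.3, -0.6, 0]
    - [0.57, -1.15, 0]
    - [0.57, -1.15, 0]
    - [0.57, -1.15, 0]
  angular:
    - [0, 0, 0.1]
    - [0, 0.04, 0.28]
    - [0, 0.04, 0.28]
    - [0, 0.04, 0.28]
  gripper: [0.2, 0.2, 0.2, 0.2]

```text
t: 12.65
eef_pos: [0.5983, 0.0861, 0.2263]
eef_rot: [3.141, 0.023, 0.005]
ft_force: [-0.8, 0.2, -3.6]
width: 0.347
```

Run:
```python
from plan import *
cam('scene','scene4.png'); cam('top','top4.png')
plan([.598,.088,.1075],-89)
```

```text
t 12.75 pos [0.5986 0.086  0.2267] jaw -89.2 w 0.348 F [-0.4 -0.2 -3. ] j6 1.57 j1 0.02
OFF [-0.043, -0.082, 4.77] ANG [0.002, -0.03, -0.024] rows lin 2.4 ang 0.0
```

View pics/scene4.png

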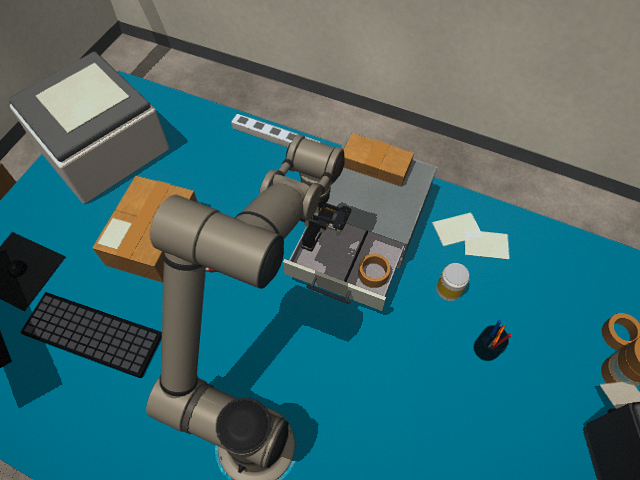

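View pics/top4.png

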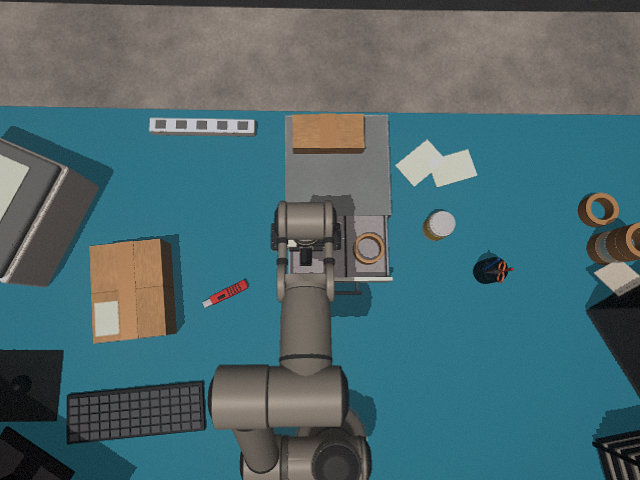

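Emit:
play_rows:
  offset:
    - [0, -0.08, 0.8]
    - [0, -0.08, 1.8]
    - [0, -0.08, 2.8]
    - [0, -0.08, 3.6]
    - [0, -0.08, 4.1]
  angular:
    - [0, 0, 0]
    - [0, 0, 0]
    - [0, 0, 0]
    - [0, 0, 0]
    - [0, 0, 0]
  gripper: [0.2, 0.2, 0.2, 0.2, 0.2]

```text
t: 13.25
eef_pos: [0.5987, 0.0884, 0.123]
eef_rot: [3.141, 0.022, 0.004]
ft_force: [-0.2, 0.0, -2.7]
width: 0.346
```

Emit:
play_rows:
  offset:
    - [0, 0, 0]
    - [0, 0, 0.15]
    - [0, 0, 0.3]
    - [0, 0, 0.45]
    - [0, 0, 0.52]
  angular:
    - [0, 0, 0]
    - [0, 0, 0]
    - [0, 0, 0]
    - [0, 0, 0]
    - [0, 0, 0]
  gripper: [0.2, 0.2, 0.2, 0.2, 0.2]

```text
t: 13.75
eef_pos: [0.5998, 0.0894, 0.1118]
eef_rot: [-3.141, -0.023, -0.009]
ft_force: [-1.0, -0.3, -3.5]
width: 0.348
```

```bash
python3 plan.py .598 .088 .1075 -89
```

```text
t 13.75 pos [0.5998 0.0894 0.1118] jaw -89.2 w 0.348 F [-1.  -0.3 -3.5] j6 1.58 j1 0.02
OFF [-0.073, 0.054, 0.172] ANG [-0.001, -0.043, -0.02] rows lin 0.1 ang 0.0
```

Emit:
play_rows:
  offset:
    - [0, 0, 0.06]
    - [0, 0, 0.12]
    - [0, 0, 0.17]
    - [0, 0, 0.17]
  angular:
    - [0, 0, 0]
    - [0, 0, 0]
    - [0, 0, 0]
    - [0, 0, 0]
  gripper: [0.2, 0.2, 0.2, 0.2]

```text
t: 14.15
eef_pos: [0.5998, 0.0894, 0.1075]
eef_rot: [-3.141, -0.023, -0.009]
ft_force: [0.2, 0.8, -2.8]
width: 0.343
```

```bash
python3 plan.py .598 .088 .1075 -89
```

```text
t 14.15 pos [0.5998 0.0894 0.1075] jaw -89.2 w 0.343 F [ 0.2  0.8 -2.8] j6 1.58 j1 0.02
OFF [-0.073, 0.054, -0.001] ANG [-0.001, -0.041, -0.02] rows lin 0.0 ang 0.0
```

Still hanging (−3 N is the stapler's weight). I go down another 1 to 2 mm, in small steps, until it touches.

Emit:
play_rows:
  offset:
    - [0, 0, 0.03]
    - [0, 0, 0.03]
    - [0, 0, 0.03]
  angular:
    - [0, 0, 0]
    - [0, 0, 0]
    - [0, 0, 0]
  gripper: [0.2, 0.2, 0.2]

```text
t: 14.45
eef_pos: [0.6, 0.0894, 0.1071]
eef_rot: [-3.141, -0.023, -0.01]
ft_force: [0.4, 0.3, 0.3]
width: 0.347
```

Emit:
play_rows:
  offset:
    - [0, 0, 0.03]
    - [0, 0, 0.03]
    - [0, 0, 0.03]
  angular:
    - [0, 0, 0]
    - [0, 0, 0]
    - [0, 0, 0]
  gripper: [0.2, 0.2, 0.2]

```text
t: 14.75
eef_pos: [0.6002, 0.0894, 0.1071]
eef_rot: [-3.141, -0.023, -0.011]
ft_force: [-1.8, -0.1, 4.4]
width: 0.348
```

Emit:
play_rows:
  offset:
    - [0, 0, 0]
    - [0, 0, 0]
    - [0, 0, 0]
    - [0, 0, -0.4]
    - [0, 0, -1.0]
  angular:
    - [0, 0, 0]
    - [0, 0, 0]
    - [0, 0, 0]
    - [0, 0, 0]
    - [0, 0, 0]
  gripper: [0.38, 0.42, 0.42, 0.42, 0.42]

```text
t: 15.25
eef_pos: [0.5991, 0.0893, 0.1308]
eef_rot: [-3.141, -0.023, -0.006]
ft_force: [0.4, 0.9, 0.1]
width: 0.423
```

Emit:
play_rows:
  offset:
    - [0, 0, -1]
    - [0, 0, -2]
    - [0, 0, -3.5]
    - [0, 0, -4.5]
    - [0, 0, -4.5]
  angular:
    - [0, 0, 0]
    - [0, 0, 0]
    - [0, 0, 0]
    - [0, 0, 0]
    - [0, 0, 0]
  gripper: [0.42, 0.42, 0.42, 0.42, 0.42]

```text
t: 15.75
eef_pos: [0.6008, 0.0894, 0.2487]
eef_rot: [-3.141, -0.023, -0.023]
ft_force: [0.3, -0.7, 0.5]
width: 0.421
```

```bash
python3 plan.py .454 .351 .24 27; python3 plan.py .454 .351 .24 -153
```

```text
t 15.75 pos [0.6008 0.0894 0.2487] jaw -89.2 w 0.421 F [ 0.3 -0.7  0.5] j6 1.58 j1 0.02
OFF [-5.725, -10.55, 0.266] ANG [-0.059, -0.092, 7.979] rows lin 6.0 ang 7.4
t 15.75 pos [0.6008 0.0894 0.2487] jaw -89.2 w 0.421 F [ 0.3 -0.7  0.5] j6 1.58 j1 0.02
OFF [-5.725, -10.55, 0.266] ANG [-0.059, -0.092, 7.979] rows lin 6.0 ang 7.4
```

```bash
python3 plan.py .454 .351 .24 27 1
```

```text
t 15.75 pos [0.6008 0.0894 0.2487] jaw -89.2 w 0.421 F [ 0.3 -0.7  0.5] j6 1.58 j1 0.02
OFF [-5.725, -10.55, 0.266] ANG [0.105, -0.067, -14.52] rows lin 6.0 ang 13.5
```

Emit:
play_rows:
  offset:
    - [-5.73, -10.55, 0.2]
    - [-5.73, -10.55, 0.2]
    - [-5.73, -10.55, 0.2]
    - [-5.73, -10.55, 0.2]
    - [-5.73, -10.55, 0.2]
  angular:
    - [0, 0, -14.5]
    - [0, 0, -14.5]
    - [0, 0, -14.5]
    - [0, 0, -14.5]
    - [0, 0, -14.5]
  gripper: [0.7, 0.7, 0.7, 0.7, 0.7]

```text
t: 16.25
eef_pos: [0.475, 0.3085, 0.2383]
eef_rot: [2.91, 1.18, 0.007]
ft_force: [-0.3, -0.4, -0.4]
width: 0.697
```

```bash
python3 plan.py .454 .351 .24 27
```

```text
t 16.25 pos [0.475  0.3085 0.2383] jaw -45.9 w 0.697 F [-0.3 -0.4 -0.4] j6 1.24 j1 0.44
OFF [0.58, -1.805, -0.073] ANG [0.037, -0.005, -9.107] rows lin 0.9 ang 8.5
```

Emit:
play_rows:
  offset:
    - [0.58, -1.8, -0.07]
    - [0.58, -1.8, -0.07]
    - [0.58, -1.8, -0.07]
    - [0.58, -1.8, -0.07]
    - [0.58, -1.8, -0.07]
  angular:
    - [0, 0, -9.1]
    - [0, 0, -9.1]
    - [0, 0, -9.1]
    - [0, 0, -9.1]
    - [0, 0, -9.1]
  gripper: [0.7, 0.7, 0.7, 0.7, 0.7]

```text
t: 16.75
eef_pos: [0.4553, 0.3497, 0.2397]
eef_rot: [2.273, 2.163, 0.005]
ft_force: [0.9, 0.6, 0.5]
width: 0.696
```

```bash
python3 plan.py .454 .351 .24 27
```

```text
t 16.75 pos [0.4553 0.3497 0.2397] jaw -2.8 w 0.696 F [0.9 0.6 0.5] j6 0.57 j1 0.52
OFF [0.048, -0.055, -0.012] ANG [0.031, 0.01, -3.729] rows lin 0.0 ang 3.5
```

Emit:
play_rows:
  offset:
    - [0.05, -0.06, 0]
    - [0.05, -0.06, 0]
    - [0.05, -0.06, 0]
    - [0.05, -0.06, 0.5]
    - [0.05, -0.06, 1.0]
  angular:
    - [0, 0, -3.73]
    - [0, 0, -3.73]
    - [0, 0, -3.73]
    - [0, 0, -3.73]
    - [0, 0, -3.73]
  gripper: [0.7, 0.7, 0.7, 0.7, 0.7]

```text
t: 17.25
eef_pos: [0.4544, 0.3509, 0.2147]
eef_rot: [1.647, 2.67, 0.005]
ft_force: [-0.6, 0.6, -1.2]
width: 0.701
```

Run:
```python
from plan import *
C={n:cam(n,n+'5.png') for n in('scene','top')}
ims=[]
for n,(x,y,w,h) in(('top',(180,250,100,75)),('scene',(170,220,100,75))): ims.append(cv2.resize(cv2.cvtColor(C[n]['color'],cv2.COLOR_RGB2BGR)[y:y+h,x:x+w],(400,300),interpolation=cv2.INTER_CUBIC))
x,y,w,h=270,200,140,105
cv2.imwrite('pics/kn1.png',np.hstack(ims)); cv2.imwrite('pics/dr2.png',cv2.resize(cv2.cvtColor(C['top']['color'],cv2.COLOR_RGB2BGR)[y:y+h,x:x+w],None,fx=5.5,fy=5.5,interpolation=cv2.INTER_CUBIC))
plan([.454,.351,.0105],27)
```

```text
t 17.35 pos [0.4535 0.3504 0.2129] jaw 26.5 w 0.701 F [ 0.1 -0.6 -0.6] j6 0.06 j1 0.53
OFF [0.034, 0.027, 8.097] ANG [0.004, 0.018, -0.063] rows lin 4.0 ang 0.1
```

View pics/kn1.png

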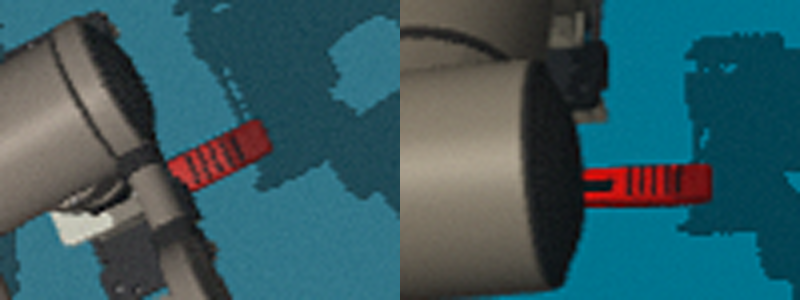

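View pics/dr2.png

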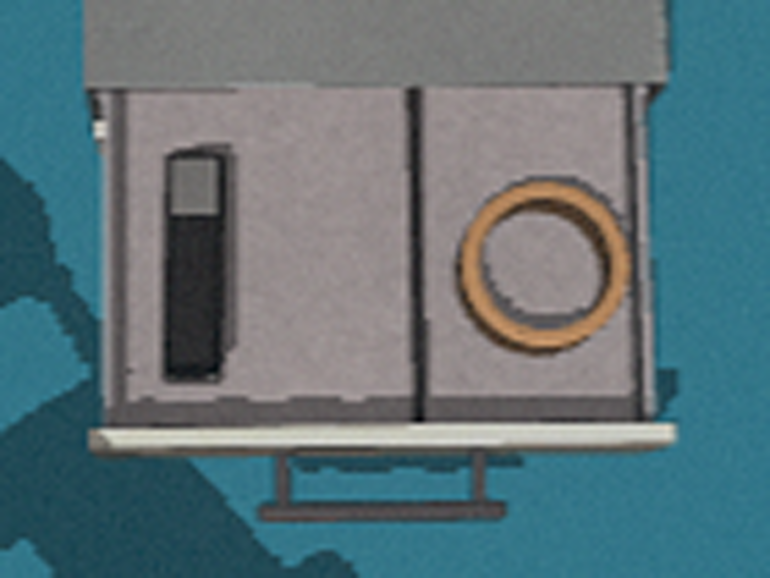

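The stapler stands straight on the left of the bay, and its drawer-zoom outline is about (165–225, 150–380). Next the knife: descend.

Emit:
play_rows:
  offset:
    - [0.03, 0.03, 1.5]
    - [0.03, 0.03, 3.3]
    - [0.03, 0.03, 5.0]
    - [0.03, 0.03, 6.0]
    - [0.03, 0.03, 6.0]
  angular:
    - [0, 0, -0.06]
    - [0, 0, -0.06]
    - [0, 0, -0.06]
    - [0, 0, -0.06]
    - [0, 0, -0.06]
  gripper: [0.7, 0.7, 0.7, 0.7, 0.7]

```text
t: 17.85
eef_pos: [0.4535, 0.3508, 0.0617]
eef_rot: [1.641, 2.678, -0.006]
ft_force: [0.1, -0.1, 0.1]
width: 0.702
```

```bash
python3 plan.py .454 .351 .0105 27
```

```text
t 17.85 pos [0.4535 0.3508 0.0617] jaw 27.0 w 0.702 F [ 0.1 -0.1  0.1] j6 0.06 j1 0.53
OFF [0.006, 0.027, 2.048] ANG [-0.02, 0.02, 0.001] rows lin 1.0 ang 0.0
```

Emit:
play_rows:
  offset:
    - [0, 0.02, 0.6]
    - [0, 0.02, 1.2]
    - [0, 0.02, 1.7]
    - [0, 0.02, 2.03]
    - [0, 0.02, 2.03]
  angular:
    - [0, 0, 0]
    - [0, 0, 0]
    - [0, 0, 0]
    - [0, 0, 0]
    - [0, 0, 0]
  gripper: [0.7, 0.7, 0.7, 0.7, 0.7]

```text
t: 18.35
eef_pos: [0.4563, 0.3522, 0.0142]
eef_rot: [1.637, 2.676, 0.004]
ft_force: [0.6, 0.1, 0.1]
width: 0.701
```

Emit:
play_rows:
  offset:
    - [0, 0, 0]
    - [0, 0, 0]
    - [0, 0, 0]
    - [0, 0, 0]
    - [0, 0, 0]
  angular:
    - [0, 0, 0]
    - [0, 0, 0]
    - [0, 0, 0]
    - [0, 0, 0]
    - [0, 0, 0]
  gripper: [0.5, 0.4, 0.2, 0.2, 0.2]

```text
t: 18.85
eef_pos: [0.4563, 0.3523, 0.0149]
eef_rot: [1.637, 2.676, 0.005]
ft_force: [-1.5, -1.1, 2.7]
width: 0.345
```

Emit:
play_rows:
  offset:
    - [0, 0, -0.5]
    - [0, 0, -1.5]
    - [0, 0, -3]
    - [0, 0, -5]
    - [0, 0, -7.6]
  angular:
    - [0, 0, 0]
    - [0, 0, 0]
    - [0, 0, 0]
    - [0, 0, 0]
    - [0, 0, 0]
  gripper: [0.2, 0.2, 0.2, 0.2, 0.2]

```text
t: 19.35
eef_pos: [0.4549, 0.352, 0.1917]
eef_rot: [1.637, 2.676, 0.004]
ft_force: [1.3, 0.8, -1.7]
width: 0.345
```

Emit:
play_rows:
  offset:
    - [0, 0, 0]
    - [0, 0, 0]
  angular:
    - [0, 0, 0]
    - [0, 0, 0]
  gripper: [0.2, 0.2]

```text
t: 19.55
eef_pos: [0.4557, 0.3525, 0.1913]
eef_rot: [1.636, 2.675, 0.009]
ft_force: [-0.1, 0.4, -2.0]
width: 0.348
```

Run:
```python
from plan import *
C={n:cam(n,n+'6.png') for n in('scene','top')}
plan([.6,.010,.225],91)
```

```text
t 19.65 pos [0.4546 0.3518 0.1884] jaw 27.1 w 0.346 F [ 0.4 -0.2 -2.9] j6 0.05 j1 0.53
OFF [-14.823, -1.046, -1.431] ANG [0.005, 0.026, -7.988] rows lin 7.5 ang 7.4
```

View pics/top6.png

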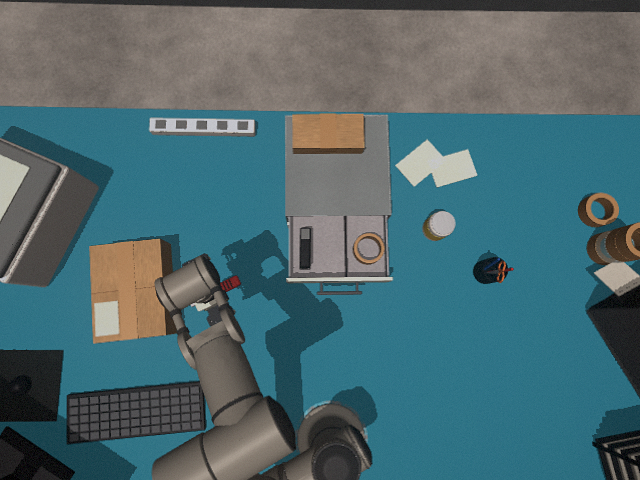

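Emit:
play_rows:
  offset:
    - [-0.8, -0.06, -0.6]
    - [-2.2, -0.16, -1.4]
    - [-3.8, -0.27, -1.43]
    - [-5.4, -0.38, -1.43]
    - [-7, -0.5, -1.43]
  angular:
    - [0, 0, -0.4]
    - [0, 0, -1.2]
    - [0, 0, -2.0]
    - [0, 0, -2.9]
    - [0, 0, -3.8]
  gripper: [0.2, 0.2, 0.2, 0.2, 0.2]

```text
t: 20.15
eef_pos: [0.5234, 0.1892, 0.2237]
eef_rot: [0.87, 3.017, 0.0]
ft_force: [0.0, 0.2, -1.8]
width: 0.344
```

```bash
python3 plan.py .6 .01 .225 91
```

```text
t 20.15 pos [0.5234 0.1892 0.2237] jaw 57.8 w 0.344 F [ 0.   0.2 -1.8] j6 -0.8 j1 0.21
OFF [-6.412, -4.436, -0.042] ANG [-0.0, 0.014, -4.148] rows lin 3.9 ang 3.9
```

Emit:
play_rows:
  offset:
    - [-1.4, -1.0, 0]
    - [-2.8, -2.0, 0]
    - [-4.2, -2.9, 0]
    - [-5.4, -3.8, 0]
    - [-6.2, -4.2, 0]
  angular:
    - [0, 0, -0.9]
    - [0, 0, -1.8]
    - [0, 0, -2.7]
    - [0, 0, -3.6]
    - [0, 0, -4.1]
  gripper: [0.2, 0.2, 0.2, 0.2, 0.2]

```text
t: 20.65
eef_pos: [0.5978, 0.0159, 0.2236]
eef_rot: [-0.011, 3.14, -0.0]
ft_force: [0.6, 1.5, -2.5]
width: 0.342
```

Emit:
play_rows:
  offset:
    - [0, 0, 0]
    - [0, 0, 0]
  angular:
    - [0, 0, 0]
    - [0, 0, 0]
  gripper: [0.2, 0.2]

```text
t: 20.85
eef_pos: [0.5974, 0.0189, 0.224]
eef_rot: [-0.005, 3.14, 0.002]
ft_force: [-0.5, 0.8, -1.9]
width: 0.344
```

Run:
```python
from plan import *
C={n:cam(n,n+'7.png') for n in('scene','top')}
x,y,w,h=270,180,140,105; a=cv2.resize(cv2.cvtColor(C['scene']['color'],cv2.COLOR_RGB2BGR)[y:y+h,x:x+w],None,fx=5.5,fy=5.5,interpolation=cv2.INTER_CUBIC)
cv2.imwrite('pics/p7.png',a)
plan([.6,.010,.087],91)
```

```text
t 20.95 pos [0.5973 0.02   0.225 ] jaw 90.3 w 0.345 F [ 0.  -0.4 -1.9] j6 -1.67 j1 -0.1
OFF [-0.087, -0.404, 5.518] ANG [0.006, 0.023, -0.088] rows lin 2.8 ang 0.1
```

View pics/p7.png

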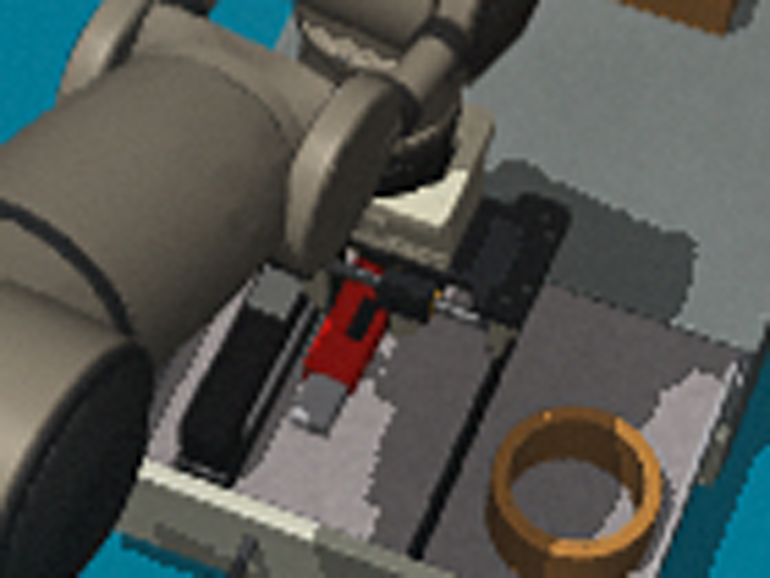

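Emit:
play_rows:
  offset:
    - [-0.09, -0.2, 0]
    - [-0.09, -0.4, 0]
    - [-0.09, -0.4, 0.4]
    - [-0.09, -0.4, 1.2]
    - [-0.09, -0.4, 2.2]
  angular:
    - [0, 0, -0.09]
    - [0, 0, -0.09]
    - [0, 0, -0.09]
    - [0, 0, -0.09]
    - [0, 0, -0.09]
  gripper: [0.2, 0.2, 0.2, 0.2, 0.2]

```text
t: 21.45
eef_pos: [0.6011, 0.0091, 0.1708]
eef_rot: [-0.028, 3.134, 0.0]
ft_force: [0.5, -0.1, -2.1]
width: 0.346
```

Emit:
play_rows:
  offset:
    - [0, 0, 0]
    - [0, 0, 0]
  angular:
    - [0, 0, 0]
    - [0, 0, 0]
  gripper: [0.2, 0.2]

```text
t: 21.65
eef_pos: [0.6006, 0.0091, 0.1709]
eef_rot: [-0.028, 3.137, 0.001]
ft_force: [0.3, -0.1, -0.7]
width: 0.342
```

```bash
python3 plan.py .6 .01 .087 91
```

```text
t 21.65 pos [0.6006 0.0091 0.1709] jaw 91.0 w 0.342 F [ 0.3 -0.1 -0.7] j6 -1.7 j1 -0.11
OFF [0.039, 0.033, 3.355] ANG [0.002, 0.033, 0.003] rows lin 1.7 ang 0.0
```

Emit:
play_rows:
  offset:
    - [0, 0, 0.6]
    - [0, 0, 1.3]
    - [0, 0, 2.0]
    - [0, 0, 2.5]
    - [0, 0, 2.8]
  angular:
    - [0, 0, 0]
    - [0, 0, 0]
    - [0, 0, 0]
    - [0, 0, 0]
    - [0, 0, 0]
  gripper: [0.2, 0.2, 0.2, 0.2, 0.2]

```text
t: 22.15
eef_pos: [0.6014, 0.009, 0.101]
eef_rot: [-0.028, 3.135, 0.0]
ft_force: [-1.0, 0.0, -1.4]
width: 0.349
```

Emit:
play_rows:
  offset:
    - [0, 0, 0.05]
    - [0, 0, 0.15]
    - [0, 0, 0.25]
    - [0, 0, 0.35]
    - [0, 0, 0.35]
  angular:
    - [0, 0, 0]
    - [0, 0, 0]
    - [0, 0, 0]
    - [0, 0, 0]
    - [0, 0, 0]
  gripper: [0.2, 0.2, 0.2, 0.2, 0.2]

```text
t: 22.65
eef_pos: [0.6012, 0.009, 0.0922]
eef_rot: [-0.028, 3.136, 0.0]
ft_force: [-0.2, 0.5, -1.9]
width: 0.345
```

```bash
python3 plan.py .6 .01 .087 91
```

```text
t 22.65 pos [0.6012 0.009  0.0922] jaw 91.0 w 0.345 F [-0.2  0.5 -1.9] j6 -1.7 j1 -0.11
OFF [0.047, 0.039, 0.209] ANG [0.001, 0.039, 0.003] rows lin 0.1 ang 0.0
```

Emit:
play_rows:
  offset:
    - [0, 0, 0.05]
    - [0, 0, 0.1]
    - [0, 0, 0.15]
    - [0, 0, 0.19]
    - [0, 0, 0.19]
  angular:
    - [0, 0, 0]
    - [0, 0, 0]
    - [0, 0, 0]
    - [0, 0, 0]
    - [0, 0, 0]
  gripper: [0.2, 0.2, 0.2, 0.2, 0.2]

```text
t: 23.15
eef_pos: [0.6012, 0.0091, 0.0874]
eef_rot: [-0.028, 3.136, 0.0]
ft_force: [0.4, -0.8, -1.8]
width: 0.344
```

Emit:
play_rows:
  offset:
    - [0, 0, 0.03]
    - [0, 0, 0.03]
    - [0, 0, 0.03]
  angular:
    - [0, 0, 0]
    - [0, 0, 0]
    - [0, 0, 0]
  gripper: [0.2, 0.2, 0.2]

```text
t: 23.45
eef_pos: [0.6013, 0.009, 0.0869]
eef_rot: [-0.028, 3.136, 0.0]
ft_force: [-0.6, -0.8, -0.5]
width: 0.346
```

Emit:
play_rows:
  offset:
    - [0, 0, 0.03]
    - [0, 0, 0.03]
    - [0, 0, 0.03]
  angular:
    - [0, 0, 0]
    - [0, 0, 0]
    - [0, 0, 0]
  gripper: [0.2, 0.2, 0.2]

```text
t: 23.75
eef_pos: [0.6016, 0.009, 0.0869]
eef_rot: [-0.028, 3.135, 0.0]
ft_force: [-2.7, -0.0, 5.4]
width: 0.348
```

Emit:
play_rows:
  offset:
    - [0, 0, 0]
    - [0, 0, 0]
    - [0, 0, 0]
    - [0, 0, -0.4]
    - [0, 0, -1.0]
  angular:
    - [0, 0, 0]
    - [0, 0, 0]
    - [0, 0, 0]
    - [0, 0, 0]
    - [0, 0, 0]
  gripper: [0.38, 0.42, 0.42, 0.42, 0.42]

```text
t: 24.25
eef_pos: [0.6006, 0.0091, 0.1109]
eef_rot: [-0.028, 3.138, 0.001]
ft_force: [0.3, 0.1, 0.3]
width: 0.419
```

Emit:
play_rows:
  offset:
    - [0, 0, -1]
    - [0, 0, -2]
    - [0, 0, -3.5]
    - [0, 0, -5]
    - [0, 0, -5]
  angular:
    - [0, 0, 0]
    - [0, 0, 0]
    - [0, 0, 0]
    - [0, 0, 0]
    - [0, 0, 0]
  gripper: [0.42, 0.42, 0.42, 0.42, 0.42]

```text
t: 24.75
eef_pos: [0.6029, 0.0088, 0.2428]
eef_rot: [-0.028, 3.124, -0.002]
ft_force: [0.4, -0.2, 0.3]
width: 0.42
```

Run:
```python
from plan import *
# back at handle, jaw along unit x
plan([.456,-.018,.235],1)
```

```text
t 24.75 pos [0.6029 0.0088 0.2428] jaw 91.0 w 0.42 F [ 0.4 -0.2  0.3] j6 -1.7 j1 -0.11
OFF [5.898, -0.965, 0.213] ANG [-0.103, 0.088, -11.246] rows lin 3.0 ang 10.5
```

```bash
python3 plan.py .456 -.018 .235 1 -1
```

```text
t 24.75 pos [0.6029 0.0088 0.2428] jaw 91.0 w 0.42 F [ 0.4 -0.2  0.3] j6 -1.7 j1 -0.11
OFF [5.898, -0.965, 0.213] ANG [0.088, 0.103, 11.253] rows lin 3.0 ang 10.5
```

Emit:
play_rows:
  offset:
    - [2, -0.3, 0.1]
    - [4, -0.6, 0.1]
    - [5.5, -0.9, 0.2]
    - [5.9, -0.97, 0.2]
    - [5.9, -0.97, 0.2]
  angular:
    - [0.09, 0.1, 11.25]
    - [0.09, 0.1, 11.25]
    - [0.09, 0.1, 11.25]
    - [0.09, 0.1, 11.25]
    - [0.09, 0.1, 11.25]
  gripper: [0.42, 0.42, 0.42, 0.42, 0.42]

```text
t: 25.25
eef_pos: [0.4515, -0.018, 0.2307]
eef_rot: [-1.134, -2.928, 0.006]
ft_force: [0.5, -1.0, -0.1]
width: 0.417
```

```bash
python3 plan.py .456 -.018 .235 1
```

```text
t 25.25 pos [ 0.4515 -0.018   0.2307] jaw 47.7 w 0.417 F [ 0.5 -1.  -0.1] j6 -1.04 j1 -0.21
OFF [-0.132, 0.121, -0.172] ANG [-0.027, 0.012, 5.831] rows lin 0.1 ang 5.4
```

Emit:
play_rows:
  offset:
    - [-0.13, 0.12, -0.17]
    - [-0.13, 0.12, -0.17]
    - [-0.13, 0.12, -0.17]
    - [-0.13, 0.12, -0.17]
    - [-0.13, 0.12, -0.17]
  angular:
    - [0, 0, 5.83]
    - [0, 0, 5.83]
    - [0, 0, 5.83]
    - [0, 0, 5.83]
    - [0, 0, 5.83]
  gripper: [0.23, 0.23, 0.23, 0.23, 0.23]

```text
t: 25.75
eef_pos: [0.4577, -0.0178, 0.2346]
eef_rot: [2.128, 2.311, -0.006]
ft_force: [0.3, 0.7, 0.3]
width: 0.232
```

Emit:
play_rows:
  offset:
    - [0, 0, 0]
    - [0, 0, 0]
  angular:
    - [0, 0, 0.5]
    - [0, 0, 0.5]
  gripper: [0.23, 0.23]

```text
t: 25.95
eef_pos: [0.4577, -0.0178, 0.2345]
eef_rot: [2.201, 2.241, -0.006]
ft_force: [-0.5, 0.2, 0.4]
width: 0.227
```

Run:
```python
from plan import *
C={n:cam(n,n+'8.png') for n in('scene','top')}
x,y,w,h=265,195,140,105
for n in C: cv2.imwrite(f'pics/p8{n}.png',cv2.resize(cv2.cvtColor(C[n]['color'],cv2.COLOR_RGB2BGR)[y:y+h,x:x+w],None,fx=5.5,fy=5.5,interpolation=cv2.INTER_CUBIC))
plan([.456,-.018,.112],1)
```

```text
t 26.05 pos [ 0.4577 -0.0178  0.2345] jaw 1.2 w 0.229 F [ 0.6 -0.4  0.6] j6 -0.22 j1 -0.2
OFF [0.009, -0.057, 4.901] ANG [-0.018, 0.021, 0.024] rows lin 2.5 ang 0.0
```

View pics/p8top.png

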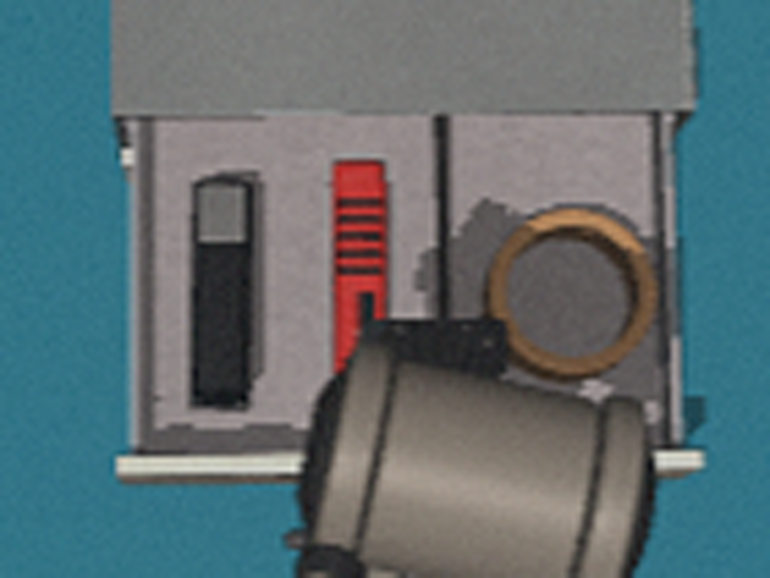

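View pics/p8scene.png

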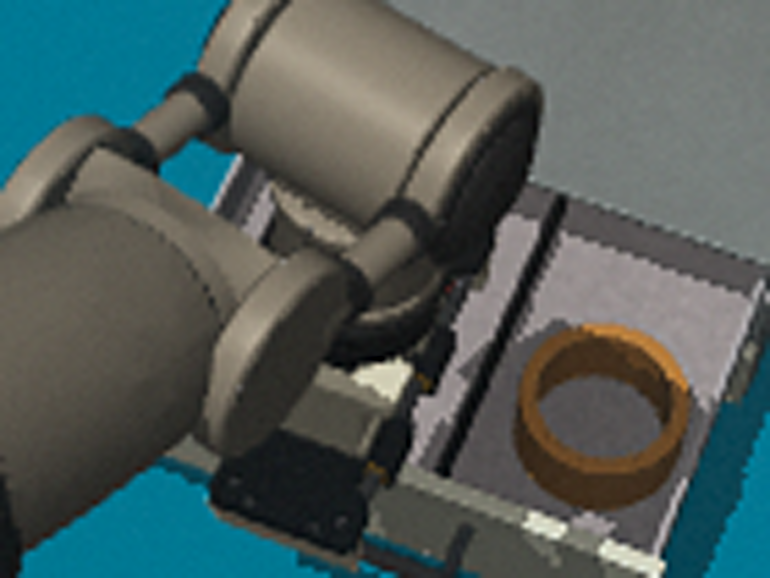

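Both tools lie parallel, front to back, in the left bay. In the top zoom the stapler is at (220,290) and the knife at (360,260). I take hold of the handle again.

Emit:
play_rows:
  offset:
    - [0, -0.07, 1.2]
    - [0, -0.07, 2.4]
    - [0, -0.07, 3.2]
    - [0, -0.07, 3.6]
    - [0, -0.07, 3.9]
  angular:
    - [0, 0, 0.02]
    - [0, 0, 0.02]
    - [0, 0, 0.02]
    - [0, 0, 0.02]
    - [0, 0, 0.02]
  gripper: [0.23, 0.23, 0.23, 0.23, 0.23]

```text
t: 26.55
eef_pos: [0.4559, -0.0182, 0.1366]
eef_rot: [2.203, 2.24, -0.006]
ft_force: [-0.1, 0.2, -0.4]
width: 0.226
```

```bash
python3 plan.py .456 -.018 .112 1
```

```text
t 26.55 pos [ 0.4559 -0.0182  0.1366] jaw 1.0 w 0.226 F [-0.1  0.2 -0.4] j6 -0.22 j1 -0.21
OFF [0.009, 0.008, 0.982] ANG [-0.021, 0.02, -0.004] rows lin 0.5 ang 0.0
```

Emit:
play_rows:
  offset:
    - [0, 0, 0.3]
    - [0, 0, 0.6]
    - [0, 0, 0.95]
    - [0, 0, 0.95]
  angular:
    - [0, 0, 0]
    - [0, 0, 0]
    - [0, 0, 0]
    - [0, 0, 0]
  gripper: [0.23, 0.23, 0.23, 0.23]

```text
t: 26.95
eef_pos: [0.4552, -0.0181, 0.1123]
eef_rot: [-2.203, -2.238, 0.007]
ft_force: [0.5, -0.5, -0.3]
width: 0.234
```

Emit:
play_rows:
  offset:
    - [0, 0, 0]
    - [0, 0, 0]
    - [0, 0, 0]
  angular:
    - [0, 0, 0]
    - [0, 0, 0]
    - [0, 0, 0]
  gripper: [0, 0, 0]

```text
t: 27.25
eef_pos: [0.4562, -0.0183, 0.1135]
eef_rot: [2.203, 2.238, -0.005]
ft_force: [0.8, -1.2, 0.1]
width: 0.109
```

```bash
python3 plan.py .64 -.018 .111 1
```

```text
t 27.25 pos [ 0.4562 -0.0183  0.1135] jaw 0.9 w 0.109 F [ 0.8 -1.2  0.1] j6 -0.22 j1 -0.21
OFF [-0.107, 7.352, 0.09] ANG [-0.011, 0.022, -0.01] rows lin 3.7 ang 0.0
```

Emit:
play_rows:
  offset:
    - [0, 0.2, 0]
    - [0, 0.7, 0]
    - [0, 1.3, 0]
    - [0, 2.0, 0]
    - [0.01, 2.7, 0]
  angular:
    - [0, 0, 0]
    - [0, 0, 0]
    - [0, 0, 0]
    - [0, 0, 0]
    - [0, 0, 0]
  gripper: [0, 0, 0, 0, 0]

```text
t: 27.75
eef_pos: [0.5237, -0.0168, 0.1135]
eef_rot: [-2.203, -2.239, 0.007]
ft_force: [-3.2, -1.2, 5.3]
width: 0.112
```

Emit:
play_rows:
  offset:
    - [0, 0.7, 0]
    - [0, 1.4, 0]
    - [0, 2.1, 0]
    - [0, 2.8, 0]
    - [0.01, 3.4, 0]
  angular:
    - [0, 0, 0]
    - [0, 0, 0]
    - [0, 0, 0]
    - [0, 0, 0]
    - [0, 0, 0]
  gripper: [0, 0, 0, 0, 0]

```text
t: 28.25
eef_pos: [0.6093, -0.0151, 0.1135]
eef_rot: [2.203, 2.239, -0.006]
ft_force: [-3.0, -0.8, 5.8]
width: 0.109
```

Emit:
play_rows:
  offset:
    - [0, 0.3, 0]
    - [0, 0.5, 0]
    - [0, 0.7, 0]
    - [0, 0.8, 0]
  angular:
    - [0, 0, 0]
    - [0, 0, 0]
    - [0, 0, 0]
    - [0, 0, 0]
  gripper: [0, 0, 0, 0]

```text
t: 28.65
eef_pos: [0.6287, -0.0147, 0.1135]
eef_rot: [2.203, 2.239, -0.005]
ft_force: [-2.9, 0.9, 6.1]
width: 0.111
```

```bash
python3 plan.py .648 -.014 .111 1
```

```text
t 28.65 pos [ 0.6287 -0.0147  0.1135] jaw 0.9 w 0.111 F [-2.9  0.9  6.1] j6 -0.16 j1 -0.14
OFF [0.014, 0.772, 0.097] ANG [-0.013, 0.019, -0.009] rows lin 0.4 ang 0.0
```

Emit:
play_rows:
  offset:
    - [0, 0.2, 0]
    - [0, 0.4, 0]
    - [0, 0.55, 0]
    - [0, 0.7, 0]
    - [0, 0.7, 0]
  angular:
    - [0, 0, 0]
    - [0, 0, 0]
    - [0, 0, 0]
    - [0, 0, 0]
    - [0, 0, 0]
  gripper: [0, 0, 0, 0, 0]

```text
t: 29.15
eef_pos: [0.6466, -0.0143, 0.1135]
eef_rot: [2.202, 2.238, -0.003]
ft_force: [1.3, 1.7, 4.4]
width: 0.109
```

Emit:
play_rows:
  offset:
    - [0, 0.05, 0]
    - [0, 0.1, 0]
    - [0, 0.1, 0]
  angular:
    - [0, 0, 0]
    - [0, 0, 0]
    - [0, 0, 0]
  gripper: [0, 0, 0]

```text
t: 29.45
eef_pos: [0.6472, -0.0143, 0.1135]
eef_rot: [-2.202, -2.238, 0.008]
ft_force: [-6.6, 1.2, 8.8]
width: 0.11
```

Emit:
play_rows:
  offset:
    - [0, 0.08, 0]
    - [0, 0.08, 0]
    - [0, 0.08, 0]
  angular:
    - [0, 0, 0]
    - [0, 0, 0]
    - [0, 0, 0]
  gripper: [0, 0, 0]

```text
t: 29.75
eef_pos: [0.6472, -0.0143, 0.1134]
eef_rot: [-2.2, -2.236, 0.013]
ft_force: [-13.1, 2.0, 13.3]
width: 0.108
```

Emit:
play_rows:
  offset:
    - [0, 0.06, 0]
    - [0, 0.06, 0]
    - [0, 0.06, 0]
  angular:
    - [0, 0, 0]
    - [0, 0, 0]
    - [0, 0, 0]
  gripper: [0, 0, 0]

```text
t: 30.05
eef_pos: [0.6472, -0.0143, 0.1134]
eef_rot: [-2.198, -2.234, 0.017]
ft_force: [-18.7, 1.4, 17.3]
width: 0.11
```

The drawer is against its stop: x stays at 0.6472 while the force rises. I release, re-centre and lift.

Emit:
play_rows:
  offset:
    - [0, 0, 0]
    - [0, -0.1, 0]
    - [0, -0.18, 0]
    - [0, -0.18, 0]
  angular:
    - [0, 0, 0]
    - [0, 0, 0]
    - [0, 0, 0]
    - [0, 0, 0]
  gripper: [0.22, 0.22, 0.22, 0.22]

```text
t: 30.45
eef_pos: [0.647, -0.0147, 0.1124]
eef_rot: [2.204, 2.239, -0.006]
ft_force: [0.5, 0.6, 0.0]
width: 0.221
```

```bash
python3 plan.py .6472 -.0143 .18 1
```

```text
t 30.45 pos [ 0.647  -0.0147  0.1124] jaw 0.9 w 0.221 F [0.5 0.6 0. ] j6 -0.15 j1 -0.14
OFF [0.008, -0.001, -2.704] ANG [-0.02, 0.021, -0.011] rows lin 1.4 ang 0.0
```

Emit:
play_rows:
  offset:
    - [0, 0, -0.4]
    - [0, 0, -1.2]
    - [0, 0, -2.5]
    - [0, 0, -4]
    - [0, 0, -5]
  angular:
    - [0, 0, 0]
    - [0, 0, 0]
    - [0, 0, 0]
    - [0, 0, 0]
    - [0, 0, 0]
  gripper: [0.22, 0.22, 0.22, 0.22, 0.22]

```text
t: 30.95
eef_pos: [0.6484, -0.0143, 0.2414]
eef_rot: [2.201, 2.237, -0.002]
ft_force: [0.5, 0.1, -0.0]
width: 0.222
```

Emit:
play_rows:
  offset:
    - [0, -1.5, 0]
    - [0, -3, 0]
    - [1, -5, 0]
    - [2, -7, 0]
    - [2, -7.5, 0]
  angular:
    - [0, 0, 0]
    - [0, 0, 0]
    - [0, 0, 0]
    - [0, 0, 0]
    - [0, 0, 0]
  gripper: [0.22, 0.22, 0.22, 0.22, 0.22]

```text
t: 31.45
eef_pos: [0.4562, 0.0343, 0.2388]
eef_rot: [-2.202, -2.24, 0.006]
ft_force: [1.1, -0.8, 0.8]
width: 0.222
```

Emit:
play_rows:
  offset:
    - [3, 0, 0]
    - [6, 0, 0]
    - [8, 0, 0]
    - [8, 0, 0]
    - [8, 0, 0]
  angular:
    - [0, 0, 0]
    - [0, 0, 0]
    - [0, 0, 0]
    - [0, 0, 0]
    - [0, 0, 0]
  gripper: [0.22, 0.22, 0.22, 0.22, 0.22]

```text
t: 31.95
eef_pos: [0.4555, 0.238, 0.2382]
eef_rot: [-2.196, -2.245, 0.002]
ft_force: [-0.1, -0.5, -0.3]
width: 0.219
```

Run:
```python
from plan import *
C={n:cam(n,n+'9.png') for n in('scene','top')}
for n,(x,y) in(('top',(270,180)),('scene',(280,170))): cv2.imwrite(f'pics/p9{n}.png',cv2.resize(cv2.cvtColor(C[n]['color'],cv2.COLOR_RGB2BGR)[y:y+105,x:x+140],None,fx=5.5,fy=5.5,interpolation=cv2.INTER_CUBIC))
plan([.45,.2,.235],1)
```

```text
t 32.05 pos [0.4559 0.2336 0.2378] jaw 1.1 w 0.216 F [-0.6 -0.6 -1.2] j6 0.31 j1 0.33
OFF [-1.341, -0.262, 0.118] ANG [-0.014, 0.023, 0.011] rows lin 0.7 ang 0.0
```

View pics/top9.png

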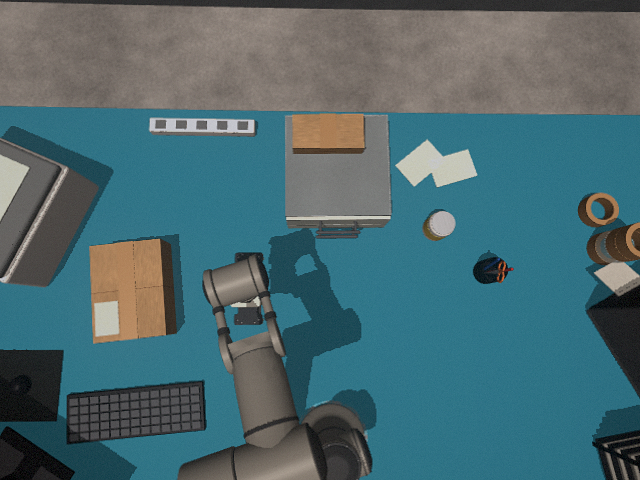

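View pics/p9top.png

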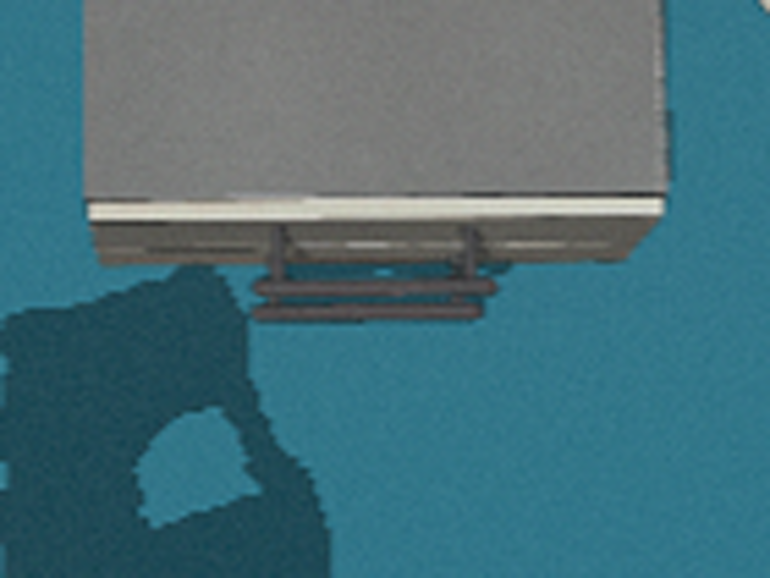

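View pics/p9scene.png

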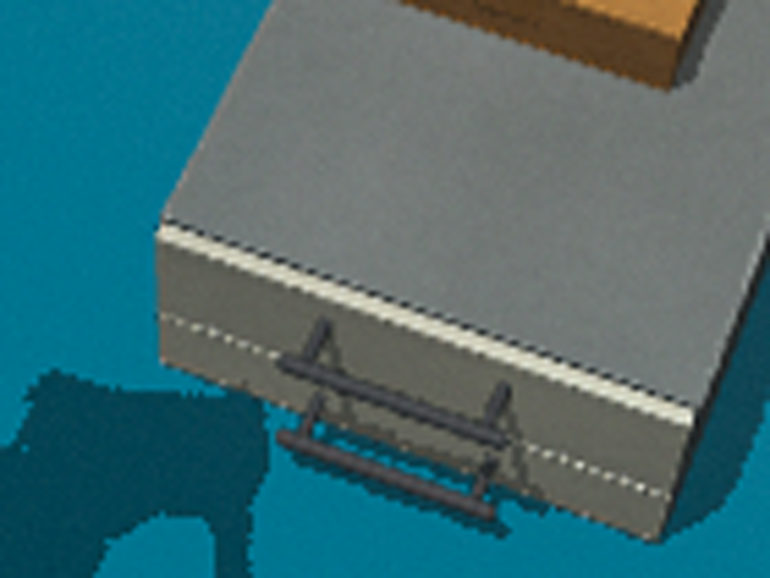

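Both drawers are flush, and the tub, pen cup and carton haven't moved. The arm is clear, so I hand in.

```bash
python3 -c "
from h import *
s=bot.read_state();print(np.abs(s['qd']).max(),s['t']);print(close_job())"
```

```text
0.04994637565908932 32.05
the job is handed in; nothing more can be done
None
```

The bench is cleared and the job is handed in at about 32 s of the 70 s allowed. The stapler and the box knife are in the left bay, and the top drawer is shut again.

- **Drawer:** I gripped the handle bar and drew the drawer out until the handle stood about 190 mm from its shut position. At the end I pushed it shut by the handle until it stopped moving at x = 0.647 and the push force rose to about 19 N.
- **Stapler and knife:** Each was lowered until the wrist force showed floor contact, then released with a narrow opening. Pictures before closing showed both lying straight front to back, side by side, with the knife's nose to the front.
- **Last checks:** The final pictures show both drawer fronts flush, the arm well clear, and the tub, pen cup and carton apparently where they were. The tape was flat in the right bay in the last picture before shutting. The inside could not be seen afterwards, so I did not check that the tools and tape stayed put during the closing push. No force reading I saw came near the limits.

Only the knife grasp came out different from plan: the fingers closed about 4 mm higher than I intended, but the grip held and I allowed for it when setting the knife down.

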